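# Index the cam tray, clear and load it keyed, and send it to the working notch

### The arm

A 7-joint arm with a two-finger parallel gripper is mounted at the origin on a cart in front of the work surface, level with it; the furniture and walls round the work are solid. World frame = base frame: x ahead of the robot, y to its left, z up, the work surface at z = 0. Lengths are in mm, angles in rad, forces in N, time in s.
With the tool pointing down it reaches from about 425 to 925 mm from the base axis. Payload 6.8 kg.
Tool frame: the origin (TCP) lies midway between the tips of the shut fingers; the grasp point (between the pads) lies manip.hold_point_z behind it (manip.hold_point_z is the distance from the TCP to the grasp point, in mm); z points along the fingers, y is the line along which they close (so a half turn about z gives the same grasp; the last joint's range is limited). The gripper opens to 85 mm and grips with 20 to 120 N. Pads are 22 mm wide; open, the fingers measure 114 mm over their backs; the gripper's body (76 mm by 85 mm) begins 54 mm behind the grasp point. The pads swing forward as they close: fully open they stand 13 mm farther back than shut.
Start: joints at [-0.108, 0.477, 0.022, 1.555, -0.011, 1.109, -0.083], TCP at [675.016, 0.007, 231.308] pointing down, gripper open.
Joint ranges: [-2.96, 2.96], [-0.34, 2.1], [-1.41, 1.46], [0.24, 2.44], [-1.37, 4.51], [0.17, 1.92], [-2.96, 2.96]. Speed limits (rad/s): [2.39, 2.39, 3.14, 3.14, 3.14, 3.14, 3.14].

### API

Orientations are given as a unit quaternion [x, y, z, w].
In Python, from station import telemetry, cams, workorder, trace, tip_of, manip gives the robot as it stands.
- The arm moves only by the tool send_rows, never from a script. Its argument "commands" is one flat list of numbers, 6 for each row, row after row: the shift along the tool's x, y, z in cm, then the turn, a rotation vector about the tool's x, y, z in degrees. In form: [x, y, z, rx, ry, rz, x, y, z, rx, ry, rz, ...]. A call has 1 to 12 rows; each row is the pose to reach, as a shift and turn from the pose commanded when the call began, along the tool's axes at that moment; what a row does not reach only later rows make up. A row lasts 1/8 s, in which the tool goes at most 62.5 mm and 10.7 degrees, less where a joint would pass 70% of its speed; a pose out of reach is approached as far as the arm can. A call with a gripper value outside its range is refused whole. "claw" is the opening, from -1 (shut) to 1 (fully open), set as the call begins (left out, the last holds). The fingers move at their own pace and stop on an object; the grip force is fixed at half the most. Time passes only in rows, so rows that repeat a pose let the fingers close. It gives the time, the measured TCP pose, the force, the opening and the grip force at its end, in the units of the state.
- telemetry.read_state(): the state, without advancing time (a new reading comes with each control period).
- cams.camera(name): name is "scene" or "side" or "wrist"; returns (picture, depth): 384x512x3 uint8, blue, green, red; 384x512 float32, mm along the optical axis (not along the pixel's ray), 0 where there is no reading.
- cams.camera_info(name): a dict with "vfov" (degrees; the focal length in pixels is half the picture's height over the tangent of half this angle, whatever the lens; pixels are square), "cx", "cy" (the principal point, pixels), "cam_to_world" (4x4, takes a point from camera to world coordinates); the wrist camera has in their place "T_tool_cam" (4x4, takes a point from camera to tool coordinates, whose origin is the TCP and whose axes are the flange's). Camera axes: x right, y down, z forward; pixel columns grow to the right and rows downward; lengths in mm; the calibration is good to about 2 mm. A picture is of the moment at which its call begins: read the wrist's pose just before it. camera_info takes no time and is no camera call.
- workorder.job_done(): hands the job in; it is judged then, once.
Trained networks look in the newest picture that a camera, given by its name, has taken for a name from the list of things; names that differ only in an ending like _2 or _b are one class to them, and where a whole thing is asked for, a point or a joint stands for the part that bears it (a point fixed in the world has none). Each returns a list of dicts, best first, with "score" (0 to 1); they miss things now and then, are a little off and sometimes report something else, mostly with a low value. They report only what shows in the picture. A call takes as long as a camera call. They do not tell look-alikes from the thing itself.
- trace(camera, query): "pixels" (384x512 bool, what is visible of it) and "rect" ([centre column, centre row, width, height] in pixels, round what is visible of it).
- tip_of(camera, query): "pixel" ([column, row] in pixels: a listed point, or the origin of a listed thing).
The state is a dict: "t": time; "joint_positions": joint angles; "joint_velocities": joint speeds; "tau": joint torques, N m; "tool_pos": TCP position; "tool_rot": TCP orientation; "wrist_force": force on the tool from outside, world axes, zero at the start; "wrist_torque": the same for the moment, N m; "finger_gap": opening from 0.0 (shut) to 1.0 (fully open); "finger_force": force on a finger pad.
Only numpy, scipy, OpenCV 4.12 (cv2) and the standard library are available. Lean on these libraries where they do the work, as an engineer would, in place of code of your own. Each camera call takes 0.05 s, during which the arm holds its last target. There are 200 camera calls.

### The job

Squeeze the red lever of the indexing tray, slide the tray until its white pointer is at the blue tag and let the lever go so that it locks there; take any old spacers off its seats into the yellow bin and stand every brass cam on a seat of its own in the tray, centred, with its black key pointing at the seat's white line. When all are loaded, squeeze the lever again, slide the tray to the red tag and let it lock there, the cams still on their seats with their keys at the lines; leave the other tools where they are.

Things in the scene. Friction and masses are not known exactly. Their poses are not given: they have to be found in the camera images.
- bed: wooden bed plate of the indexing jig, 346 x 240 x 10 mm, fixed to the bench, with two steel ways and a toothed rack. Origin on its underside, on the bench; +x points away from the robot, to the far end of the tray; the tray slides along y (+y left). The plate runs from x = -186 to +160 mm and y = -120 to +120 mm.
- tray (a joint): slide of the blue sheet-metal tray along the bed's y, in m, -0.067 to +0.067. Five notches: -0.064, -0.032, 0, 0.032, 0.064; it starts locked at 0, with about 2.5 mm of play either way in a notch. Friction about 2 N with the lever squeezed. Tray 230 x 100 mm, floor top 26 mm above the bench, round it a lip 8 mm above the floor, inner faces 47 mm either side of the seats' line.
- lever (a joint): red release lever, in rad: 0 = let go, pawl fully home in a notch; 0.26 = squeezed home against its stop. A spring pushes it out (5 N at first, 12 N at the end, at gripping height). Above about 0.22 the pawl clears the rack. Let go between notches it stays at about 0.15 to 0.2, the pawl resting on a tooth, until the tray comes within about 2.5 mm of a notch.
- handle (a point): middle of the squeezed grip, 88 mm above the bench (axes as the bed's): fixed black post (12 mm thick along bed x, 24 wide) on the far side, red lever (10 thick, 24 wide) on the near side, tops at 98 mm. Pinched along bed x from above: 30 mm over both when squeezed, this point the middle; let go, about 42 mm, the lever leaning to the near side. Green cheeks, 39 mm wide, below 58 mm.
- pointer (a point): tip of the white pointer on the near side of the tray's grip, 30 mm above the bench, 154 mm nearer than the bed's origin. Axes as the bed's. The tray is at a notch's tag when the pointer's y equals the tag's in the bed's frame.
- tag_blue: flat blue tag, 22 x 16 x 4 mm, fixed on the near edge of the bed, marks the loading notch. Origin under its centre, 10 mm above the bench; axes as the bed's.
- tag_red: flat red tag of the same size, marks the working notch. Origin and axes likewise.
- seat1 (a point): centre of the near seat, a black rubber disc 47 mm across on the tray's floor, 26 mm above the bench, at x = -30 mm in the bed's frame. Its white line lies on the tray's floor on its +y (left) side, straight out from the centre. Axes as the bed's; moves with the tray.
- seat2 (a point): centre of the middle seat, a black rubber disc 47 mm across on the tray's floor, 26 mm above the bench, at x = 40 mm in the bed's frame. Its white line lies on the tray's floor on its +y (left) side, straight out from the centre. Axes as the bed's; moves with the tray.
- seat3 (a point): centre of the far seat, a black rubber disc 47 mm across on the tray's floor, 26 mm above the bench, at x = 110 mm in the bed's frame. Its white line lies on the tray's floor on its +y (left) side, straight out from the centre. Axes as the bed's; moves with the tray.
- cam_1: brass cam blank, upright cylinder 40 mm in diameter and 42 mm high, 0.2 kg, with a low steel hub (15 mm across, 5 mm high) and a black raised key (5 mm high, 6 mm wide) on top that runs from the hub to the edge on one side. Origin under its centre, z up, its +x points along the key. May be absent.
- key_1 (a point): outer end of the black key of cam_1, 20 mm from the axis, 45 mm above its underside.
- spacer_1: brown spool-shaped spacer left from the last batch, 34 mm in diameter with a narrower waist (solid to the touch), 54 mm high, standing on a seat of the tray at the start. Origin under its centre, z along its axis. May be absent.
- cam_2: brass cam blank, upright cylinder 40 mm in diameter and 42 mm high, 0.2 kg, with a low steel hub (15 mm across, 5 mm high) and a black raised key (5 mm high, 6 mm wide) on top that runs from the hub to the edge on one side. Origin under its centre, z up, its +x points along the key. May be absent.
- key_2 (a point): outer end of the black key of cam_2, 20 mm from the axis, 45 mm above its underside.
- spacer_2: brown spool-shaped spacer left from the last batch, 34 mm in diameter with a narrower waist (solid to the touch), 54 mm high, standing on a seat of the tray at the start. Origin under its centre, z along its axis. May be absent.
- cam_3: brass cam blank, upright cylinder 40 mm in diameter and 42 mm high, 0.2 kg, with a low steel hub (15 mm across, 5 mm high) and a black raised key (5 mm high, 6 mm wide) on top that runs from the hub to the edge on one side. Origin under its centre, z up, its +x points along the key. May be absent.
- key_3 (a point): outer end of the black key of cam_3, 20 mm from the axis, 45 mm above its underside.
- spacer_3: brown spool-shaped spacer left from the last batch, 34 mm in diameter with a narrower waist (solid to the touch), 54 mm high, standing on a seat of the tray at the start. Origin under its centre, z along its axis. May be absent.
- bin: shallow yellow open bin, 140 x 100 x 24 mm outside, walls and floor 4 mm, fixed to the bench. Origin under its centre; its x is the long side.
- punch: steel centre punch, a bystander lying or standing on the bench; origin under its middle.
- yellow_bolt: yellowish bolt, a bystander lying or standing on the bench; origin under its middle.
- oil_can: pump oil can, a bystander lying or standing on the bench; origin under its middle.
There are look-alikes about, which are no part of the job. What is shaped like the cam_1 but green, pink or purple is not meant.

How it is judged:
By the outcome, as a careful person would: the job done as asked, in the order asked, and still so for the second after the job is handed in, with the robot touching nothing.
Of spacer_1, spacer_2, spacer_3 only 1 to 2 are there at a start; the rules pass over those that are not, and their reading is None.
Of cam_1, cam_2, cam_3 only 2 to 3 are there at a start; the rules pass over those that are not, and their reading is None.
At some moment in a run one of cam_1, cam_2, cam_3 may be knocked a few centimetres aside while the robot is not near it.
Once in a run the grip may slacken for a moment while it holds something.
It also fails if it takes over 210 s, if anything falls off the work surface, if the arm or the gripper's body presses on something with over 40 N, if the wrist force passes 120 N, or if a joint passes its speed limit or range.

## Working session

There is one attempt and no reset: what is moved stays moved. The work goes in short steps, Python scripts to look and compute and a tool call to move; the robot and the scene stay as the last step left them, time stands still between calls to the robot, and variables do not carry over. Pictures are saved under pics/ and viewed, at most 14 in all, crops included, and the job is handed in when it is done.

Besides the shell and the picture viewer there is one more tool, called after ">>>" as name(argument=value, ...) on one line, values as JSON. send_rows: Moves the arm, as the interface text tells. Its arguments: {"type":"object","properties":{"commands":{"type":"array"},"claw":{"type":"number"}},"required":["commands"]}

```bash
ls; mkdir -p pics
cat > h.py <<'E'
import numpy as np, cv2
from station import telemetry, cams, workorder, trace, tip_of, manip
from scipy.spatial.transform import Rotation as R
def T_cam(n, st=None):
    i=cams.camera_info(n)
    if n!='wrist': return np.array(i['cam_to_world']),i
    st=st or telemetry.read_state()
    T=np.eye(4); T[:3,:3]=R.from_quat(st['tool_rot']).as_matrix(); T[:3,3]=st['tool_pos']
    return T@np.array(i['T_tool_cam']),i
def foc(i): return 192/np.tan(np.radians(i['vfov'])/2)
class Shot:
    def __init__(s,n):
        s.n=n; s.T,s.i=T_cam(n); s.im,s.d=cams.camera(n); s.f=foc(s.i)
    def ray(s,u,v): return s.T[:3,:3]@np.array([(u-s.i['cx'])/s.f,(v-s.i['cy'])/s.f,1.])
    def atz(s,u,v,z):
        r=s.ray(u,v); o=s.T[:3,3]; return o+r*(z-o[2])/r[2]
    def pt(s,u,v):
        return s.T[:3,3]+s.ray(u,v)*s.d[int(round(v)),int(round(u))]
    def cloud(s):
        v,u=np.mgrid[:384,:512]; c=np.stack([(u-s.i['cx'])/s.f,(v-s.i['cy'])/s.f,np.ones_like(u)],-1)*s.d[...,None]
        return c@s.T[:3,:3].T+s.T[:3,3]
    def proj(s,p):
        q=np.linalg.inv(s.T)@np.r_[p,1]; return q[:2]/q[2]*s.f+[s.i['cx'],s.i['cy']]
    def save(s,name,crop=None,k=1):
        im=s.im if crop is None else s.im[crop[1]:crop[3],crop[0]:crop[2]]
        cv2.imwrite('pics/'+name,cv2.resize(im,None,fx=k,fy=k,interpolation=cv2.INTER_CUBIC))
E
python3 - <<'E'
from h import *
st=telemetry.read_state(); print(st, manip.hold_point_z)
S=[Shot(n) for n in('scene','side','wrist')]
for s in S: print(s.n,s.i,s.T.round(3).tolist())
S[0].save('a_scene.png',k=1.5);S[1].save('a_side.png',k=1.5);S[2].save('a_wr.png')
E
```

```text
pics
{'t': 0.0, 'joint_positions': array([-0.10809737,  0.4777992 ,  0.02235574,  1.55646849, -0.0114791 ,
        1.10929832, -0.08312754]), 'joint_velocities': array([ 6.26612854e-04, -8.33769167e-04,  6.91673849e-04,  5.99733402e-05,
        4.86338353e-04,  1.56276119e-03,  1.20764192e-03]), 'tau': array([-5.45967814e-04, -5.96443820e+01,  1.60769675e+00, -2.81194621e+01,
        1.24063640e-02,  9.39900521e-03,  2.20753498e-05]), 'tool_pos': array([ 6.74399514e+02, -3.36760246e-02,  2.30319452e+02]), 'tool_rot': array([ 7.07111303e-01,  7.07101657e-01, -7.07520131e-04, -5.91923354e-04]), 'wrist_force': array([-0.12262804,  0.85293745, -1.10608627]), 'wrist_torque': array([-0.04390468, -0.03684904, -0.04571032]), 'finger_force': 0.0, 'finger_gap': 0.998389298073768} 18.700000000000003
scene {'vfov': 50.69284524024056, 'cx': 258.2677181826941, 'cy': 193.36256655874493, 'cam_to_world': array([[-4.83868905e-01, -4.12990088e-01,  7.71563393e-01,
        -3.09103431e+02],
       [-8.75055830e-01,  2.40585146e-01, -4.19995335e-01,
         5.08225254e+02],
       [-1.21727808e-02, -8.7
[... 695 characters left out ...]
00000000e+00]])} [[-0.834, -0.462, 0.302, 127.371], [-0.552, 0.71, -0.436, 668.536], [-0.013, -0.531, -0.848, 1289.315], [0.0, 0.0, 0.0, 1.0]]
wrist {'vfov': 64.77146313275034, 'cx': 255.2812345881375, 'cy': 194.8740131251637, 'T_tool_cam': array([[-3.58399491e-04, -9.61017611e-01, -2.76486932e-01,
         6.95600860e+01],
       [ 9.99999886e-01, -4.31952643e-04,  2.05125956e-04,
         5.23753001e-02],
       [-3.16558917e-04, -2.76486827e-01,  9.61017656e-01,
        -1.42427607e+02],
       [ 0.00000000e+00,  0.00000000e+00,  0.00000000e+00,
         1.00000000e+00]])} [[1.0, 0.0, -0.001, 674.748], [-0.0, -0.961, -0.277, 69.564], [-0.001, 0.277, -0.961, 372.844], [0.0, 0.0, 0.0, 1.0]]
```

View pics/a_scene.png

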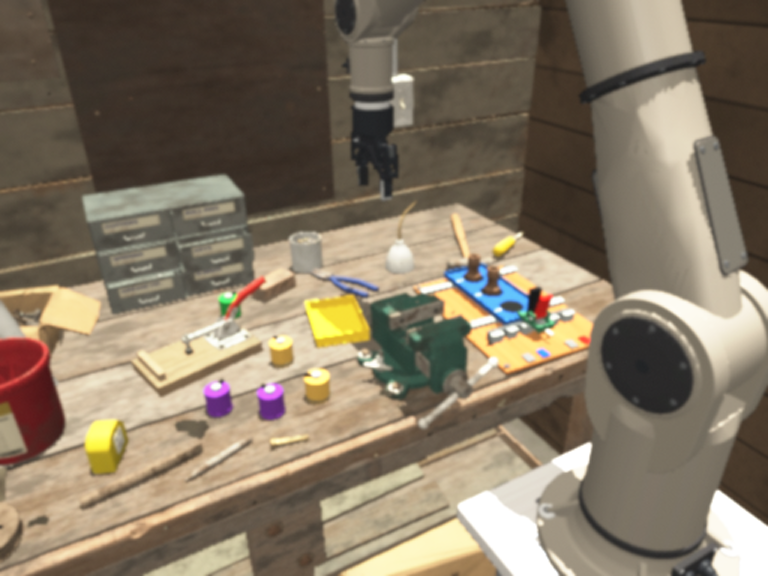

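View pics/a_side.png

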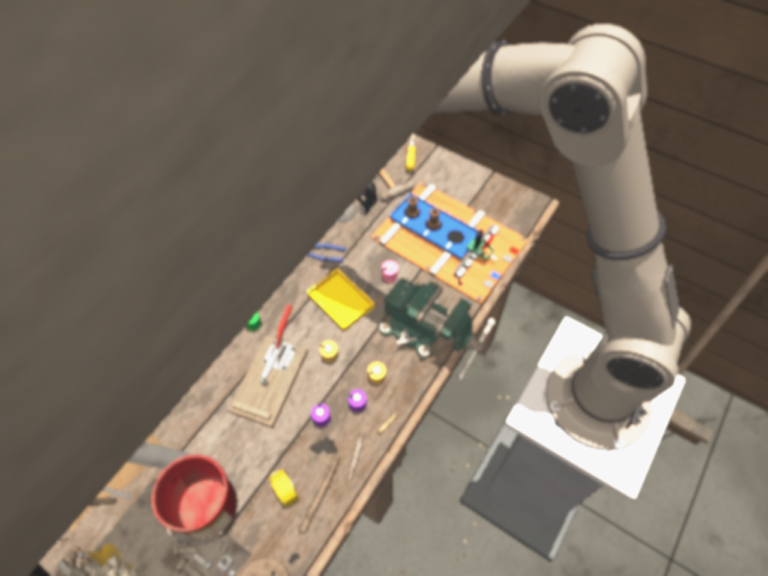

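Run:
```python
from h import *
S={n:Shot(n) for n in('scene','side')}
zs=dict(handle=88,pointer=30,tag_blue=10,tag_red=10,seat1=26,seat2=26,seat3=26,cam_1=0,key_1=45,spacer_1=26,bin=0,bed=0,punch=0,yellow_bolt=0,oil_can=0)
for q,z in zs.items():
  for n,s in S.items():
    print(q,n,[(round(r['score'],2),np.round(r['pixel']).tolist(),s.atz(*r['pixel'],z)[:2].round(0).tolist()) for r in tip_of(n,q) if r['score']>.2])
S['side'].save('b.png',(190,110,370,300),4.2)
```

```text
handle scene [(0.79, [357.0, 199.0], [406.0, -186.0])]
handle side [(0.56, [321.0, 159.0], [413.0, -192.0])]
pointer scene [(0.76, [366.0, 223.0], [368.0, -193.0])]
pointer side [(0.74, [296.0, 156.0], [516.0, -193.0]), (0.62, [330.0, 176.0], [360.0, -182.0])]
tag_blue scene [(0.54, [360.0, 236.0], [350.0, -157.0])]
tag_blue side [(0.47, [250.0, 248.0], [455.0, 225.0]), (0.46, [331.0, 182.0], [347.0, -169.0])]
tag_red scene []
tag_red side [(0.53, [341.0, 169.0], [342.0, -249.0])]
seat1 scene [(0.68, [329.0, 196.0], [546.0, -204.0]), (0.6, [340.0, 207.0], [474.0, -188.0]), (0.57, [318.0, 186.0], [612.0, -213.0])]
seat1 side [(0.81, [287.0, 148.0], [569.0, -210.0]), (0.8, [301.0, 158.0], [496.0, -199.0]), (0.62, [273.0, 139.0], [639.0, -216.0])]
seat2 scene [(0.68, [329.0, 196.0], [546.0, -204.0]), (0.6, [340.0, 207.0], [474.0, -188.0]), (0.57, [318.0, 186.0], [612.0, -213.0])]
seat2 side [(0.81, [287.0, 148.0], [569.0, -210.0]), (0.8, [301.0, 158.0], [496.0, -199.0]), (0.62, [273.0, 139.0], [639.0, -216.0])]
seat3 scene [(0.68, [329.0, 196.0], [546.0, -204.0]), (0.6, [340.0, 207.0], 
[... 1232 characters left out ...]
 [(0.6, [288.0, 151.0], [557.0, -199.0]), (0.59, [277.0, 141.0], [620.0, -218.0]), (0.54, [321.0, 158.0], [429.0, -238.0])]
bin scene [(0.68, [224.0, 216.0], [638.0, 110.0])]
bin side [(0.62, [225.0, 201.0], [643.0, 116.0])]
bed scene [(0.68, [338.0, 207.0], [512.0, -214.0])]
bed side [(0.58, [298.0, 159.0], [511.0, -204.0])]
punch scene [(0.51, [148.0, 302.0], [396.0, 404.0])]
punch side [(0.67, [236.0, 308.0], [381.0, 419.0])]
yellow_bolt scene [(0.55, [194.0, 294.0], [368.0, 308.0])]
yellow_bolt side [(0.48, [258.0, 283.0], [367.0, 314.0]), (0.46, [305.0, 160.0], [486.0, -213.0])]
oil_can scene [(0.71, [266.0, 180.0], [779.0, -114.0])]
oil_can side [(0.6, [229.0, 143.0], [790.0, -118.0])]
```

View pics/b.png

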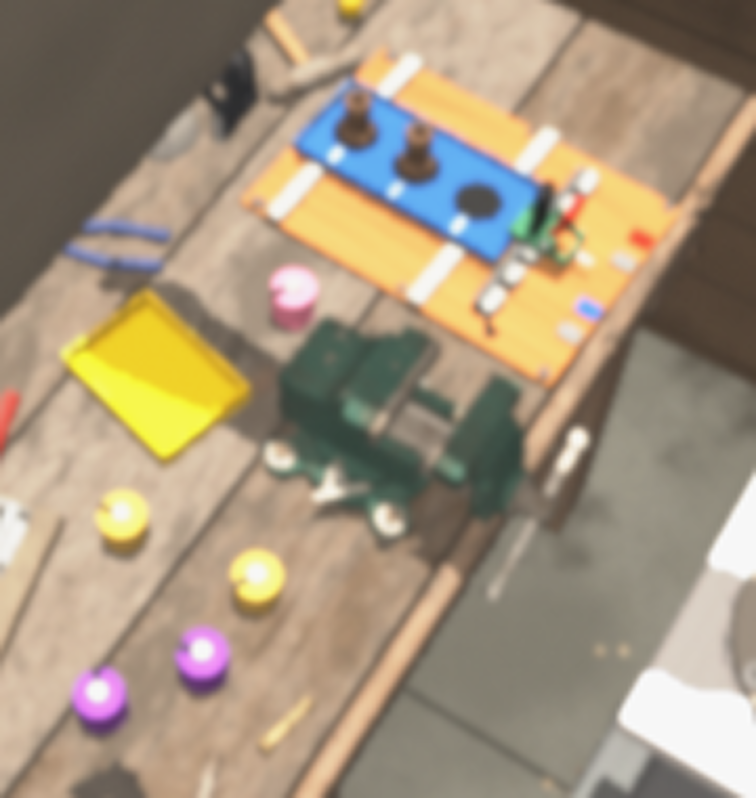

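The pictures show two brass cams (side image at about (219,233) and (251,248)). The purple, pink and green ones are look-alikes. Brown spacers stand on seats 2 and 3, and seat 1 is empty. Next I go over the bed for a wrist look.

>>> send_rows(commands=[-16, -17.4, 0, 0, 0, 0, -16, -17.4, 0, 0, 0, 0, -16, -17.4, 0, 0, 0, 0, -16, -17.4, 0, 0, 0, 0, -16, -17.4, 0, 0, 0, 0, -16, -17.4, 0, 0, 0, 0, -16, -17.4, 0, 0, 0, 0])

```text
t: 2.62
tool_pos: [502.1, -158.7, 231.3]
tool_rot: [0.706, 0.708, 0.0, 0.0]
wrist_force: [-0.1, 0.8, -0.1]
finger_gap: 1.003
finger_force: 0.0
```

Run:
```python
from h import *
st=telemetry.read_state(); print(st['tool_pos'],st['tool_rot'],st['t'])
s=Shot('wrist'); s.save('c.png',k=1.5)
zs=dict(handle=88,pointer=30,tag_blue=10,tag_red=10,seat1=26,spacer_1=26,bed=0)
for q,z in zs.items():
    print(q,[(round(r['score'],2),np.round(r['pixel']).tolist(),s.atz(*r['pixel'],z)[:2].round(1).tolist()) for r in tip_of('wrist',q) if r['score']>.2])
S=Shot('scene');c=S.cloud();m=(abs(c[...,0]-480)<100)&(abs(c[...,1]-40)<80)&(c[...,2]<190)
print('vise top',np.percentile(c[m][:,2],[50,90,99,100]))
```

```text
[ 502.08795794 -158.7010914   231.29106464] [7.06284114e-01 7.07928435e-01 2.82760846e-04 2.35859009e-05] 2.625
handle [(0.63, [171.0, 225.0], [417.3, -202.8])]
pointer [(0.83, [139.0, 202.0], [363.7, -196.4])]
tag_blue []
tag_red [(0.59, [132.0, 246.0], [340.4, -263.1])]
seat1 [(0.94, [359.0, 213.0], [628.7, -211.7]), (0.91, [244.0, 207.0], [488.3, -204.9]), (0.59, [303.0, 211.0], [560.7, -209.4]), (0.33, [167.0, 225.0], [394.1, -228.0])]
spacer_1 [(0.73, [303.0, 211.0], [559.9, -209.6]), (0.71, [358.0, 213.0], [628.0, -211.6])]
bed [(0.23, [129.0, 175.0], [343.3, -170.9])]
vise top [-4.59767280e-02  1.28871413e+02  1.37505039e+02  1.43325526e+02]
```

View pics/c.png

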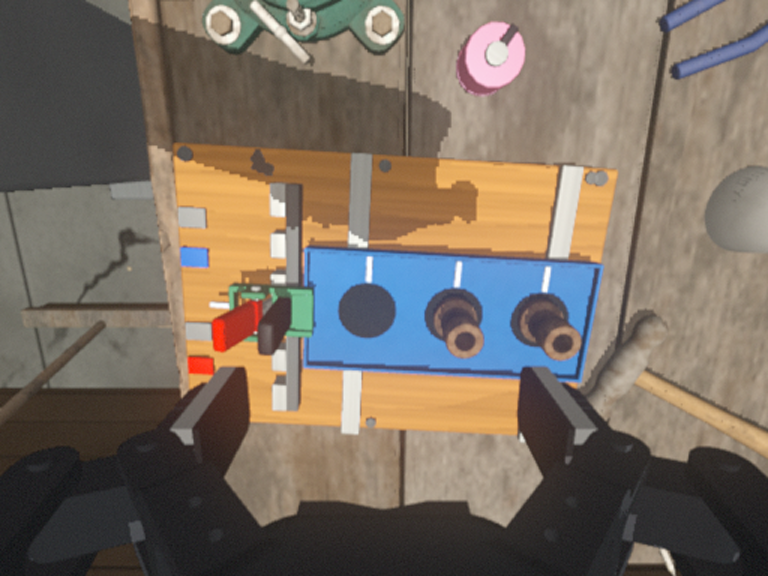

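```bash
cat >> h.py <<'E'
def blobs(s,lo,hi,z,amin=30,roi=None):
    m=cv2.inRange(cv2.cvtColor(s.im,cv2.COLOR_BGR2HSV),np.array(lo),np.array(hi))
    if roi: 
        k=np.zeros_like(m); k[roi[1]:roi[3],roi[0]:roi[2]]=1; m=m*k
    n,l,st,c=cv2.connectedComponentsWithStats(m)
    return [(int(st[k,4]),c[k].round(1).tolist(),s.atz(*c[k],z)[:2].round(1).tolist()) for k in range(1,n) if st[k,4]>=amin], l
E
python3 - <<'E'
from h import *
s=Shot('wrist')
b,_=blobs(s,(100,120,60),(130,255,255),14,40,(110,130,150,280)); print('blue',b)
b,_=blobs(s,(0,170,80),(6,255,255),14,40,(120,230,150,260)); print('red',b)
b,l=blobs(s,(95,150,40),(125,255,255),34,2000); print('tray',b)
c=s.cloud()
m=(np.abs(c[...,2]-26)<4)
hsv=cv2.cvtColor(s.im,cv2.COLOR_BGR2HSV)
# tray outline rect at lip height
k=max(b)[0]
for i in range(1,l.max()+1):
    if (l==i).sum()==k:
        ys,xs=np.nonzero(l==i); P=np.array([s.atz(u,v,34)[:2] for u,v in zip(xs,ys)],np.float32)
        print(cv2.minAreaRect(P))
# handle top points
for nm,lo,hi in(('red',(0,150,60),(8,255,255)),('blk',(0,0,0),(180,120,70))):
    mm=(cv2.inRange(hsv,np.array(lo),np.array(hi))>0)&(c[...,2]>90)&(c[...,2]<106)&(abs(c[...,0]-410)<70)&(abs(c[...,1]+200)<50)
    p=c[mm]; print(nm,mm.sum(),p.mean(0).round(1),p.min(0).round(1),p.max(0).round(1))
E
```

```text
blue [(202, [130.0, 170.2], [349.8, -162.7])]
red [(179, [134.4, 242.6], [344.6, -258.0])]
tray [(2067, [256.7, 194.7], [502.9, -187.9])]
((499.2675476074219, -190.44305419921875), (72.21239471435547, 97.78182983398438), 78.61186981201172)
red 264 [ 396.4 -197.4   94.9] [ 389.2 -209.6   90. ] [ 421.5 -186.5   98.1]<stdin>:18: RuntimeWarning: Mean of empty slice.
  ret = um.true_divide(
Traceback (most recent call last):
ValueError: zero-size array to reduction operation minimum which has no identity
```

```bash
cat >> h.py <<'E'
def plan(x,y,z,yaw):
    "yaw: angle of tool y axis from world x, deg ccw from above"
    st=telemetry.read_state(); M=R.from_quat(st['tool_rot']).as_matrix()
    a=np.radians(yaw); Y=np.array([np.cos(a),np.sin(a),0]); Z=np.array([0,0,-1.]); X=np.cross(Y,Z)
    d=M.T@(np.array([x,y,z])-st['tool_pos'])/10
    r=R.from_matrix(M.T@np.stack([X,Y,Z],1)).as_rotvec(degrees=True)
    print('to',np.round([x,y,z,yaw],1),'shift',d.round(2),'turn',r.round(1),'t',st['t'])
E
python3 - <<'E'
from h import *
plan(416.5,-202,160,-3); plan(416.5,-202,69,-3)
E
```

```text
to [ 416.5 -202.   160.    -3. ] shift [-4.2  -8.45  7.13] turn [-0. -0.  3.] t 3.125
to [ 416.5 -202.    69.    -3. ] shift [-4.2  -8.45 16.23] turn [-0. -0.  3.] t 3.125
```

>>> send_rows(commands=[-4.2, -8.45, 0, 0, 0, 3, -4.2, -8.45, 3, 0, 0, 3, -4.2, -8.45, 7.1, 0, 0, 3, -4.2, -8.45, 7.1, 0, 0, 3, -4.2, -8.45, 7.1, 0, 0, 3, -4.2, -8.45, 7.1, 0, 0, 3], claw=0.5)

```text
t: 3.88
tool_pos: [418.0, -202.1, 161.8]
tool_rot: [0.725, 0.689, 0.001, 0.001]
wrist_force: [0.0, 0.4, -0.2]
finger_gap: 0.746
finger_force: 0.0
```

Run:
```python
from h import *
plan(416.5,-202,69,-3)
s=Shot('wrist'); s.save('d.png')
for q,z in dict(handle=88,pointer=30).items():
    print(q,[(round(r['score'],2),np.round(r['pixel']).tolist(),s.atz(*r['pixel'],z)[:2].round(1).tolist()) for r in tip_of('wrist',q) if r['score']>.2])
c=s.cloud();hsv=cv2.cvtColor(s.im,cv2.COLOR_BGR2HSV)
m=(c[...,2]>85)&(c[...,2]<105)&(abs(c[...,0]-410)<30)&(abs(c[...,1]+200)<25)
r=m&(hsv[...,1]>150)&(hsv[...,2]>60); k=m&~r
for q in(r,k):
    p=c[q]; print(q.sum(), p.mean(0).round(1) if q.any() else '', np.percentile(p,[2,98],axis=0).round(1) if q.any() else '')
```

```text
to [ 416.5 -202.    69.    -3. ] shift [ 0.01 -0.18  9.28] turn [0.2 0.  0. ] t 3.875
handle [(0.93, [252.0, 202.0], [416.3, -200.4])]
pointer [(0.6, [197.0, 184.0], [364.4, -198.0])]
545 [ 396.2 -197.4   93.9] [[ 390.1 -209.3   85.7]
 [ 401.6 -186.9   97.4]]
562 [ 425.  -198.3   96.5] [[ 419.4 -210.5   87.4]
 [ 431.3 -188.3   98.9]]
```

View pics/d.png

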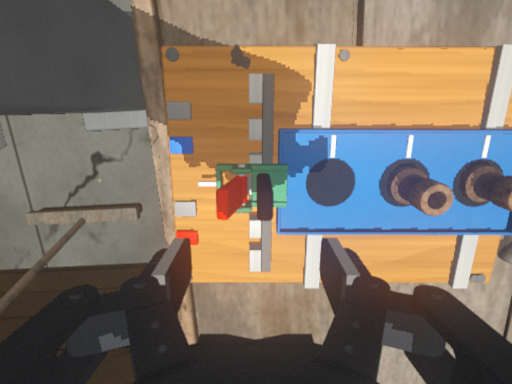

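>>> send_rows(commands=[0.3, -0.15, 2, 0, 0, 0, 0.3, -0.15, 5, 0, 0, 0, 0.3, -0.15, 7.5, 0, 0, 0, 0.3, -0.15, 9.2, 0, 0, 0, 0.3, -0.15, 9.2, 0, 0, 0, 0.3, -0.15, 9.2, 0, 0, 0])

```text
t: 4.78
tool_pos: [415.8, -199.1, 69.0]
tool_rot: [0.725, 0.688, 0.0, 0.001]
wrist_force: [0.3, 0.1, 0.6]
finger_gap: 0.75
finger_force: 0.0
```

>>> send_rows(commands=[0, 0, 0, 0, 0, 0, 0, 0, 0, 0, 0, 0, 0, 0, 0, 0, 0, 0, 0, 0, 0, 0, 0, 0, 0, 0, 0, 0, 0, 0, 0, 0, 0, 0, 0, 0, 0, 0, 0, 0, 0, 0, 0, 0, 0, 0, 0, 0], claw=-1)

```text
t: 5.78
tool_pos: [416.5, -199.2, 69.4]
tool_rot: [0.725, 0.688, 0.001, 0.001]
wrist_force: [1.5, 0.5, 7.1]
finger_gap: 0.336
finger_force: 63.5
```

Run:
```python
from h import *
print(telemetry.read_state())
```

```text
{'t': 5.775, 'joint_positions': array([ 0.23371511,  0.37394243,  0.09182848,  2.19304075, -0.0621879 ,
        0.57446154,  0.31893202]), 'joint_velocities': array([-6.68659640e-04,  1.95938998e-04,  1.57290214e-03, -2.11793788e-03,
       -1.96919503e-05, -9.40605791e-04,  1.70146608e-04]), 'tau': array([  0.37740977, -39.06630993,   2.00488284, -15.02426505,
         0.12435255,  -0.39871249,   0.11378606]), 'tool_pos': array([ 416.49438062, -199.17634025,   69.41963459]), 'tool_rot': array([7.25401583e-01, 6.88324784e-01, 7.02548220e-04, 1.02023902e-03]), 'wrist_force': array([1.50768627, 0.45805681, 7.07900775]), 'wrist_torque': array([ 0.14315202,  0.52613505, -0.13285533]), 'finger_force': 63.49168539047241, 'finger_gap': 0.33643495705387916}
```

>>> send_rows(commands=[0.8, 0, 0, 0, 0, 0, 1.6, 0, 0, 0, 0, 0, 2.4, 0, 0, 0, 0, 0, 3.2, 0, 0, 0, 0, 0, 3.2, 0, 0, 0, 0, 0, 3.2, 0, 0, 0, 0, 0, 3.2, 0, 0, 0, 0, 0])

```text
t: 6.65
tool_pos: [418.3, -166.5, 69.4]
tool_rot: [0.725, 0.689, 0.001, 0.001]
wrist_force: [1.8, 2.8, 9.6]
finger_gap: 0.335
finger_force: 63.7
```

```bash
cat >> h.py <<'E'
def pointer_check():
    s=Shot('wrist'); yb=np.array([.0523,.9986])
    p=[s.atz(*r['pixel'],30)[:2] for r in tip_of('wrist','pointer')[:1]]
    b,_=blobs(s,(100,120,60),(130,255,255),14,40,(0,60,215,300)); print('blue',b)
    r,_=blobs(s,(0,170,80),(6,255,255),14,40,(0,60,215,300)); print('red',r)
    print('pointer',p, 'y',[q@yb for q in p],'tags y',[np.array(x[2])@yb for x in b],[np.array(x[2])@yb for x in r])
    return s
E
python3 - <<'E'
from h import *
pointer_check().save('e.png')
E
```

```text
blue [(624, [155.1, 212.2], [349.4, -162.6])]
red []
pointer [array([ 367.46359437, -163.65040084])] y [np.float64(-144.20294429443558)] tags y [np.float64(-144.09874000000002)] []
```

View pics/e.png

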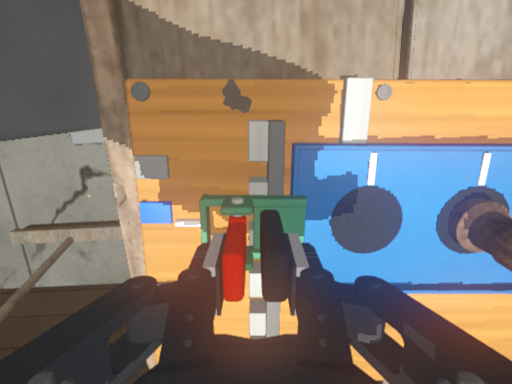

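>>> send_rows(commands=[0, 0, 0, 0, 0, 0, 0, 0, 0, 0, 0, 0, 0, 0, 0, 0, 0, 0, 0, 0, 0, 0, 0, 0, 0, 0, 0, 0, 0, 0, 0, 0, -3, 0, 0, 0, 0, 0, -7, 0, 0, 0, 0, 0, -11, 0, 0, 0, 0, 0, -16, 0, 0, 0, 0, 0, -16, 0, 0, 0, 0, 0, -16, 0, 0, 0], claw=0.5)

```text
t: 8.12
tool_pos: [416.5, -166.8, 227.9]
tool_rot: [0.725, 0.688, 0.0, -0.0]
wrist_force: [0.4, 0.4, -0.4]
finger_gap: 0.75
finger_force: 0.0
```

Run:
```python
from h import *
s=pointer_check(); s.save('f.png')
c=s.cloud();hsv=cv2.cvtColor(s.im,cv2.COLOR_BGR2HSV)
m=(c[...,2]>85)&(c[...,2]<105)&(abs(c[...,0]-410)<40)&(abs(c[...,1]+167)<30)
r=m&(hsv[...,1]>150)&(hsv[...,2]>60); k=m&~r
for q in(r,k):
    p=c[q]; print(q.sum(), p.mean(0).round(1) if q.any() else '', np.percentile(p,[2,98],axis=0).round(1) if q.any() else '')
plan(520,-120,230,-3)
```

```text
blue [(190, [198.8, 167.9], [349.4, -162.7])]
red [(172, [202.5, 241.1], [344.2, -257.7])]
pointer [array([ 365.66434144, -161.37957503])] y [np.float64(-142.02939857156338)] tags y [np.float64(-144.1986)] [np.float64(-239.33756000000002)]
324 [ 397.8 -165.    94. ] [[ 391.8 -176.6   85.4]
 [ 403.3 -154.3   97.2]]
332 [ 426.8 -166.2   96.4] [[ 420.9 -178.6   87. ]
 [ 432.7 -155.8   98.8]]
to [ 520 -120  230   -3] shift [ 5.21 10.14 -0.31] turn [-0.1 -0.  -0. ] t 8.225
```

>>> send_rows(commands=[2, 17, -1, 0, 0, 0, 2, 17, -1, 0, 0, 0, 2, 17, -1, 0, 0, 0, 2, 17, -1, 0, 0, 0, 2, 17, -1, 0, 0, 0, 2, 17, -1, 0, 0, 0], claw=1)

```text
t: 8.98
tool_pos: [586.2, -156.4, 237.8]
tool_rot: [0.726, 0.688, -0.001, -0.001]
wrist_force: [-0.3, -0.0, 0.2]
finger_gap: 0.998
finger_force: 0.0
```

Run:
```python
from h import *
s=Shot('wrist')
for q,z in dict(seat1=26,spacer_1=26).items():
    print(q,[(round(r['score'],2),np.round(r['pixel']).tolist(),s.atz(*r['pixel'],z)[:2].round(1).tolist()) for r in tip_of('wrist',q) if r['score']>.2])
c=s.cloud()
m=((c[...,2]>74)&(c[...,2]<90)&(abs(c[...,0]-595)<70)&(abs(c[...,1]+178)<30)).astype(np.uint8)
n,l,st,_=cv2.connectedComponentsWithStats(m)
for i in range(1,n):
    if st[i,4]>60:
        p=c[l==i]; print(st[i,4],p.mean(0).round(1),(p.min(0)/2+p.max(0)/2).round(1),np.ptp(p,axis=0).round(1), cv2.minEnclosingCircle(p[:,:2].astype(np.float32)))
plan(561,-177,110,-93); plan(630.8,-180.4,110,-93)
S=Shot('side')
b=[(r['score'],r['rect']) for r in trace('side','bin')][:1]; print(b)
hsv=cv2.cvtColor(S.im,cv2.COLOR_BGR2HSV); m=trace('side','bin')[0]['pixels']
cc=S.cloud()[m]; print(cc[:,2].min(),cc[:,2].max()); f=cc[(cc[:,2]>18)&(cc[:,2]<32)][:,:2].astype(np.float32); print(cv2.minAreaRect(f))
```

```text
seat1 [(0.93, [234.0, 184.0], [559.4, -173.7]), (0.93, [292.0, 186.0], [628.6, -179.5]), (0.81, [178.0, 186.0], [491.4, -172.0])]
spacer_1 [(0.73, [237.0, 188.0], [562.4, -178.2]), (0.64, [293.0, 186.0], [630.1, -179.5])]
408 [ 628.9 -176.8   78.8] [ 629.  -177.2   77.6] [26.1 26.6  6.8] ((629.2943725585938, -177.3924560546875), 13.527009963989258)
409 [ 561.4 -175.1   78.7] [ 561.3 -175.7   78. ] [26.4 26.6  7.8] ((561.1688232421875, -175.7616424560547), 13.527945518493652)
to [ 561 -177  110  -93] shift [-2.21 -2.48 12.85] turn [ 0. -0. 90.] t 9.125
to [ 630.8 -180.4  110.   -93. ] shift [-2.18  4.51 12.85] turn [ 0. -0. 90.] t 9.125
[(0.8, [227.4, 200.4, 44.2, 39.4])]
-6.765714675761046 1289.314745698855
((636.9998168945312, 114.10809326171875), (99.98992156982422, 146.924072265625), 75.3490219116211)
```

>>> send_rows(commands=[-2, 4.35, 6, 0, 0, 0, -2, 4.35, 11, 0, 0, 0, -2, 4.35, 13, 0, 0, 0, -2, 4.35, 15.5, 0, 0, 0, -2, 4.35, 18, 0, 0, 0, -2, 4.35, 19.5, 0, 0, 0, -2, 4.35, 19.5, 0, 0, 0, -2, 4.35, 19.5, 0, 0, 0], claw=0.45)

```text
t: 10.28
tool_pos: [630.9, -178.3, 44.7]
tool_rot: [0.725, 0.688, 0.001, 0.001]
wrist_force: [-0.3, 0.3, 0.6]
finger_gap: 0.723
finger_force: 0.0
```

>>> send_rows(commands=[0, 0, 0, 0, 0, 0, 0, 0, 0, 0, 0, 0, 0, 0, 0, 0, 0, 0, 0, 0, 0, 0, 0, 0, 0, 0, 0, 0, 0, 0, 0, 0, 0, 0, 0, 0], claw=-1)

```text
t: 11.02
tool_pos: [630.5, -178.3, 44.6]
tool_rot: [0.725, 0.688, 0.0, 0.0]
wrist_force: [-2.6, 0.5, 5.3]
finger_gap: 0.33
finger_force: 59.0
```

>>> send_rows(commands=[0, 0, -3, 0, 0, 0, 0, 0, -7, 0, 0, 0, 0, 0, -12, 0, 0, 0, 0, 0, -16, 0, 0, 0, 0, 0, -16, 0, 0, 0])

```text
t: 11.65
tool_pos: [632.1, -178.8, 207.4]
tool_rot: [0.725, 0.688, 0.002, 0.003]
wrist_force: [-0.4, -0.8, -1.9]
finger_gap: 0.333
finger_force: 59.8
```

Run:
```python
from h import *
plan(665,107,120,-15); plan(665,107,25,-15); plan(612,121,25,-15)
```

```text
to [665 107 120 -15] shift [28.72  1.72  8.72] turn [ 0.4  0.  12. ] t 11.65
to [665 107  25 -15] shift [28.73  1.65 18.22] turn [ 0.4  0.  12. ] t 11.65
to [612 121  25 -15] shift [29.85 -3.72 18.18] turn [ 0.4  0.  12. ] t 11.65
```

>>> send_rows(commands=[5, 1.5, 0, 0, 0, -10, 11, 1.6, 0, 0, 0, -20, 17, 1.7, 0, 0, 0, -30, 23, 1.7, 0, 0, 0, -40, 28.7, 1.7, 0, 0, 0, -50, 28.7, 1.7, 5, 0, 0, -60, 28.7, 1.7, 9, 0, 0, -70, 28.7, 1.7, 12, 0, 0, -78, 28.7, 1.7, 15, 0, 0, -78, 28.7, 1.7, 17.6, 0, 0, -78, 28.7, 1.7, 17.9, 0, 0, -78, 28.7, 1.7, 17.9, 0, 0, -78])

```text
t: 13.15
tool_pos: [661.2, 107.4, 23.4]
tool_rot: [0.13, 0.991, -0.0, -0.001]
wrist_force: [-1.0, 0.4, -1.1]
finger_gap: 0.329
finger_force: 63.8
```

Run:
```python
from h import *
plan(665,107,27,75)
s=Shot('wrist'); s.save('g.png')
```

```text
to [665 107  27  75] shift [-0.38  0.06 -0.36] turn [-0.  -0.1  0. ] t 13.15
```

View pics/g.png

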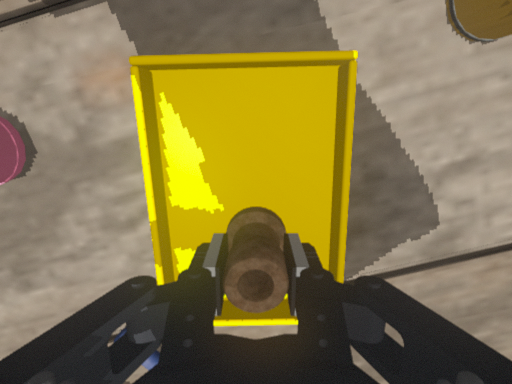

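>>> send_rows(commands=[0, 0, 0, 0, 0, 0, 0, 0, 0, 0, 0, 0, 0, 0, 0, 0, 0, 0, 0, 0, -4, 0, 0, 0, 0, 0, -9, 0, 0, 0, 0, 0, -14, 0, 0, 0, 0, 0, -19, 0, 0, 0, 0, 0, -19, 0, 0, 0, 0, 0, -19, 0, 0, 0], claw=0.35)

```text
t: 14.32
tool_pos: [661.7, 107.4, 214.1]
tool_rot: [0.131, 0.991, -0.0, -0.0]
wrist_force: [0.5, 0.1, -0.4]
finger_gap: 0.676
finger_force: 0.0
```

Run:
```python
from h import *
plan(561.3,-176.3,210,-3)
s=Shot('wrist')
print([(round(r['score'],2),np.round(r['pixel']).tolist(),s.atz(*r['pixel'],4)[:2].round(1).tolist()) for r in tip_of('wrist','spacer_1')])
```

```text
to [ 561.3 -176.3  210.    -3. ] shift [  2.36 -30.01   0.42] turn [-0.  0. 78.] t 14.325
[(0.61, [257.0, 169.0], [661.9, 108.6])]
```

>>> send_rows(commands=[0.5, -5, 0, 0, 0, 10, 1, -10, 0, 0, 0, 20, 1.5, -16, 0, 0, 0, 30, 2, -22, 0, 0, 0, 40, 2.4, -30, 0, 0, 0, 50, 2.4, -30, 0, 0, 0, 60, 2.4, -30, 0, 0, 0, 70, 2.4, -30, 2, 0, 0, 78, 2.4, -30, 6, 0, 0, 78, 2.4, -30, 7, 0, 0, 78, 2.4, -30, 7, 0, 0, 78, 2.4, -30, 7, 0, 0, 78], claw=0.45)

```text
t: 15.92
tool_pos: [562.0, -176.3, 145.4]
tool_rot: [0.725, 0.688, 0.001, 0.001]
wrist_force: [0.2, -0.2, 0.7]
finger_gap: 0.723
finger_force: 0.0
```

Run:
```python
from h import *
plan(561.3,-176.3,44,-3)
s=Shot('wrist')
c=s.cloud()
m=((c[...,2]>74)&(c[...,2]<90)&(abs(c[...,0]-560)<40)&(abs(c[...,1]+175)<40))
print([(round(r['score'],2),np.round(r['pixel']).tolist(),s.atz(*r['pixel'],26)[:2].round(1).tolist()) for r in tip_of('wrist','spacer_1')])
p=c[m]; print(m.sum(), cv2.minEnclosingCircle(p[:,:2].astype(np.float32)))
```

```text
to [ 561.3 -176.3   44.    -3. ] shift [-0.   -0.09 10.14] turn [ 0.1  0.  -0. ] t 15.925
[(0.9, [254.0, 189.0], [561.1, -176.6])]
820 ((561.13916015625, -176.17274475097656), 13.820536613464355)
```

>>> send_rows(commands=[0, -0.1, 3, 0, 0, 0, 0, -0.1, 6, 0, 0, 0, 0, -0.1, 8.5, 0, 0, 0, 0, -0.1, 10.1, 0, 0, 0, 0, -0.1, 10.1, 0, 0, 0, 0, -0.1, 10.1, 0, 0, 0])

```text
t: 16.77
tool_pos: [561.1, -176.2, 44.4]
tool_rot: [0.725, 0.688, 0.001, 0.001]
wrist_force: [0.1, 0.4, 0.3]
finger_gap: 0.726
finger_force: 0.0
```

>>> send_rows(commands=[0, 0, 0, 0, 0, 0, 0, 0, 0, 0, 0, 0, 0, 0, 0, 0, 0, 0, 0, 0, 0, 0, 0, 0, 0, 0, 0, 0, 0, 0, 0, 0, 0, 0, 0, 0], claw=-1)

```text
t: 17.52
tool_pos: [560.9, -176.1, 44.6]
tool_rot: [0.725, 0.688, 0.0, 0.001]
wrist_force: [-1.4, 0.2, 6.8]
finger_gap: 0.33
finger_force: 58.9
```

>>> send_rows(commands=[0, 0, -3, 0, 0, 0, 0, 0, -7, 0, 0, 0, 0, 0, -12, 0, 0, 0, 0, 0, -17, 0, 0, 0, 0, 0, -17, 0, 0, 0])

```text
t: 18.15
tool_pos: [562.7, -176.7, 217.9]
tool_rot: [0.725, 0.688, 0.002, 0.004]
wrist_force: [-0.7, -0.1, -1.9]
finger_gap: 0.333
finger_force: 59.9
```

Run:
```python
from h import *
plan(612,121,26,75)
```

```text
to [612 121  26  75] shift [30.01  3.19 19.18] turn [  0.4   0.4 -78. ] t 18.15
```

>>> send_rows(commands=[5, 2, 0, 0, 0, -10, 11, 2.5, 0, 0, 0, -20, 17, 3, 0, 0, 0, -30, 23, 3.2, 0, 0, 0, -40, 29, 3.2, 0, 0, 0, -50, 30, 3.2, 5, 0, 0, -60, 30, 3.2, 9, 0, 0, -70, 30, 3.2, 13, 0, 0, -78, 30, 3.2, 16, 0, 0, -78, 30, 3.2, 18.6, 0, 0, -78, 30, 3.2, 18.9, 0, 0, -78, 30, 3.2, 18.9, 0, 0, -78])

```text
t: 19.65
tool_pos: [607.1, 121.9, 23.5]
tool_rot: [0.13, 0.991, -0.0, -0.001]
wrist_force: [-1.0, -0.0, -2.5]
finger_gap: 0.332
finger_force: 64.8
```

>>> send_rows(commands=[0, 0, 0, 0, 0, 0, 0, 0, 0, 0, 0, 0, 0, 0, 0, 0, 0, 0, 0, 0, -4, 0, 0, 0, 0, 0, -9, 0, 0, 0, 0, 0, -14, 0, 0, 0, 0, 0, -20, 0, 0, 0, 0, 0, -20, 0, 0, 0, 0, 0, -20, 0, 0, 0], claw=0.35)

```text
t: 20.78
tool_pos: [607.6, 121.8, 224.2]
tool_rot: [0.131, 0.991, -0.0, 0.0]
wrist_force: [-0.4, 0.3, -0.2]
finger_gap: 0.673
finger_force: 0.0
```

Run:
```python
from h import *
s=Shot('wrist'); s.save('hh.png')
print([(round(r['score'],2),np.round(r['pixel']).tolist(),s.atz(*r['pixel'],4)[:2].round(1).tolist()) for r in tip_of('wrist','spacer_1')])
print([(round(r['score'],2),np.round(r['pixel']).tolist(),s.atz(*r['pixel'],0)[:2].round(1).tolist()) for r in tip_of('wrist','cam_1')])
plan(515,215,240,75)
```

```text
[(0.91, [260.0, 168.0], [609.2, 126.4]), (0.62, [256.0, 212.0], [662.7, 107.6])]
[(0.73, [136.0, 169.0], [571.6, -21.7]), (0.64, [396.0, 259.0], [777.4, 271.5]), (0.62, [460.0, 9.0], [498.5, 376.7])]
to [515 215 240  75] shift [11.3   6.64 -1.73] turn [-0.1 -0.2  0. ] t 20.925
```

View pics/hh.png

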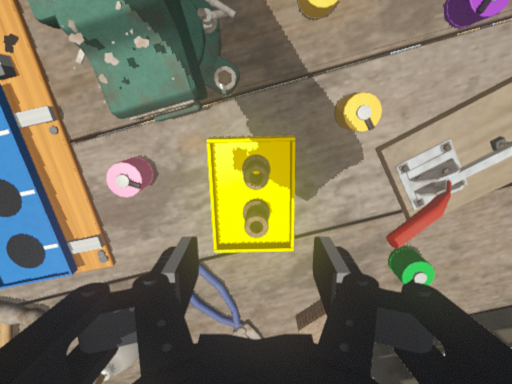

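>>> send_rows(commands=[9, 7, -1.5, 0, 0, 0, 9, 7, -1.5, 0, 0, 0, 9, 7, -1.5, 0, 0, 0, 9, 7, -1.5, 0, 0, 0, 9, 7, -1.5, 0, 0, 0], claw=1)

```text
t: 21.55
tool_pos: [539.7, 211.2, 238.4]
tool_rot: [0.132, 0.991, -0.001, -0.0]
wrist_force: [0.4, -0.6, 0.3]
finger_gap: 0.997
finger_force: 0.0
```

```bash
cat >> h.py <<'E'
def cams_at(s,z0=0,hmin=15,hmax=35,near=None,R0=40,sat=90):
    """brass cams: top face centre by depth + hue, key by network"""
    c=s.cloud();hsv=cv2.cvtColor(s.im,cv2.COLOR_BGR2HSV); out=[]
    keys=[s.atz(*r['pixel'],z0+45)[:2] for r in tip_of(s.n,'key_1') if r['score']>.2]
    for r in tip_of(s.n,'cam_1'):
        p=s.atz(*r['pixel'],z0)[:2]
        if r['score']<.2 or (near is not None and np.hypot(*(p-near))>60): continue
        m=(abs(c[...,2]-z0-44)<7)&(np.hypot(c[...,0]-p[0],c[...,1]-p[1])<32)
        if m.sum()<30: out.append((p,'notop')); continue
        ctr,rad=cv2.minEnclosingCircle(c[m][:,:2].astype(np.float32)); ctr=np.array(ctr)
        hue=np.median(hsv[m&(hsv[...,1]>sat)][:,0]) if (m&(hsv[...,1]>sat)).any() else -1
        q=c[m]; dk=m&(hsv[...,2]<90); 
        ang=None
        d=c[dk][:,:2]-ctr; d=d[(np.hypot(*d.T)>8)&(np.hypot(*d.T)<19)]
        if len(d)>5: ang=np.degrees(np.arctan2(*d.mean(0)[::-1])).round(1)
        kk=[np.degrees(np.arctan2(*(k-ctr)[::-1])).round(1) for k in keys if 8<np.hypot(*(k-ctr))<30]
        print('score',round(r['score'],2),'px',np.round(r['pixel']),'base',p.round(1),'top',ctr.round(1),'rad',round(rad,1),'hue',hue,'ang dark',ang,len(d),'ang key',kk)
E
python3 - <<'E'
from h import *
s=Shot('wrist'); s.save('i.png',k=1.5); cams_at(s)
st=telemetry.read_state(); print(st['tool_pos'],st['joint_positions'].round(2))
E
```

```text
score 0.95 px [316.  70.] base [449.  308.2] top [448.2 307.8] rad 19.9 hue 144.0 ang dark None 2 ang key [np.float64(20.2)]
score 0.84 px [287. 187.] base [577.6 242.9] top [572.1 245.7] rad 19.9 hue 22.0 ang dark 18.4 11 ang key [np.float64(15.1)]
score 0.76 px [251.  82.] base [442.6 231.6] top [448.3 229.8] rad 19.8 hue 22.0 ang dark 58.6 52 ang key [np.float64(63.1)]
score 0.76 px [ 96. 230.] base [569.3 -21.2] top [575.1 -19.8] rad 20.1 hue 174.0 ang dark 60.0 20 ang key [np.float64(40.1)]
score 0.69 px [341. 310.] base [779.3 275.2] top [776.3 277.6] rad 19.4 hue 68.0 ang dark -92.8 52 ang key [np.float64(-46.3)]
score 0.61 px [382.  95.] base [497.7 378.4] top [496.9 379.2] rad 20.2 hue 144.0 ang dark -53.9 18 ang key [np.float64(-42.4)]
[539.55363508 211.75280525 238.85301222] [-0.2   0.34 -0.35  1.76  0.13  1.07  0.71]
```

View pics/i.png

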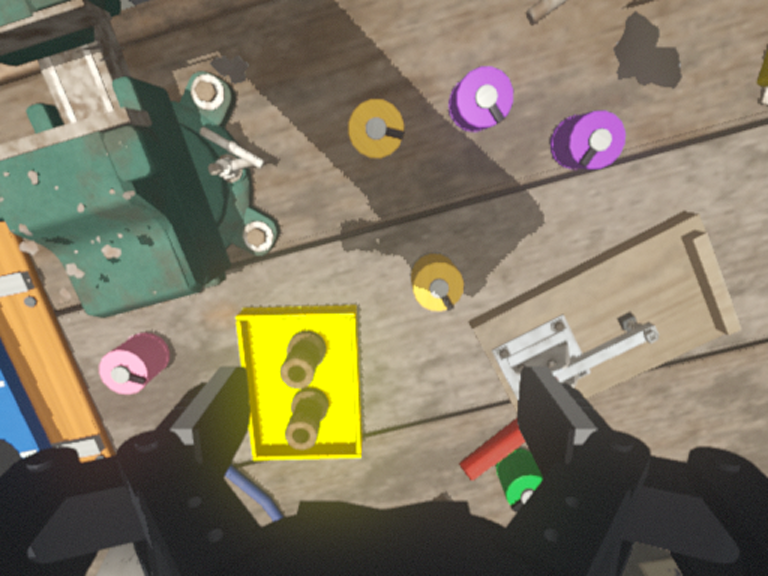

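>>> send_rows(commands=[-2.3, 4.1, 0, 0, 0, 10, -2.3, 4.1, 2, 0, 0, 20, -2.3, 4.1, 5, 0, 0, 30, -2.3, 4.1, 9, 0, 0, 40, -2.3, 4.1, 9, 0, 0, 50, -2.3, 4.1, 9, 0, 0, 60, -2.3, 4.1, 9, 0, 0, 70, -2.3, 4.1, 9, 0, 0, 80, -2.3, 4.1, 9, 0, 0, 90, -2.3, 4.1, 9, 0, 0, 100, -2.3, 4.1, 9, 0, 0, 110], claw=0.45)

```text
t: 23.08
tool_pos: [572.2, 246.0, 149.1]
tool_rot: [0.889, 0.459, -0.0, 0.0]
wrist_force: [-0.3, -0.1, -0.1]
finger_gap: 0.724
finger_force: 0.0
```

>>> send_rows(commands=[0, 0, 0, 0, 0, 10, 0, 0, 0, 0, 0, 20, 0, 0, 0, 0, 0, 30, 0, 0, 0, 0, 0, 38, 0, 0, 0, 0, 0, 38, 0, 0, 0, 0, 0, 38])

```text
t: 23.82
tool_pos: [572.0, 246.3, 149.2]
tool_rot: [0.989, 0.149, -0.0, 0.0]
wrist_force: [0.2, 0.5, 0.3]
finger_gap: 0.726
finger_force: 0.0
```

Run:
```python
from h import *
s=Shot('wrist'); cams_at(s,near=np.array([572,246])); u=s.proj([572,246,45]).astype(int); print(u)
s.save('j.png',(max(u[0]-64,0),max(u[1]-48,0),u[0]+64,u[1]+48),5)
plan(572,246,12,-73)
```

```text
score 0.61 px [257. 182.] base [572.3 244.1] top [573.3 245.4] rad 20.0 hue 21.0 ang dark 17.2 90 ang key [np.float64(18.3)]
[254 194]
to [572 246  12 -73] shift [-1.000e-02  4.000e-02  1.373e+01] turn [-0.  -0.   0.1] t 23.975
```

View pics/j.png

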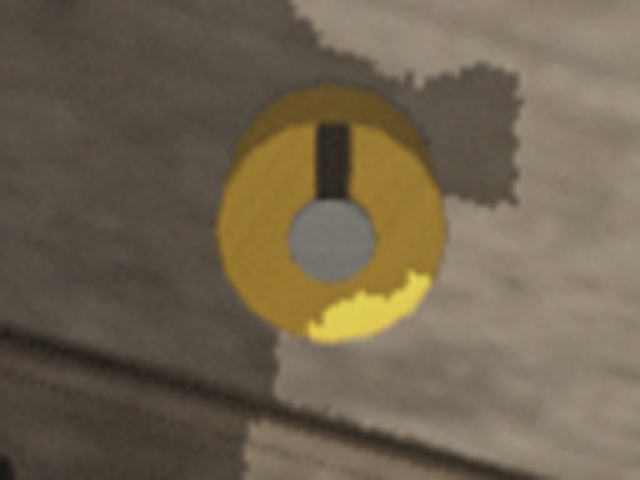

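>>> send_rows(commands=[0.09, 0.1, 4, 0, 0, 0, 0.09, 0.1, 8, 0, 0, 0, 0.09, 0.1, 11, 0, 0, 0, 0.09, 0.1, 13.5, 0, 0, 0, 0.09, 0.1, 13.5, 0, 0, 0, 0.09, 0.1, 13.5, 0, 0, 0])

```text
t: 24.72
tool_pos: [573.8, 246.0, 15.3]
tool_rot: [0.989, 0.148, 0.001, -0.0]
wrist_force: [0.6, 0.6, 0.7]
finger_gap: 0.726
finger_force: 0.0
```

>>> send_rows(commands=[0, 0, 0, 0, 0, 0, 0, 0, 0, 0, 0, 0, 0, 0, 0, 0, 0, 0, 0, 0, 0, 0, 0, 0, 0, 0, 0, 0, 0, 0, 0, 0, 0, 0, 0, 0], claw=-1)

```text
t: 25.48
tool_pos: [574.1, 246.4, 15.9]
tool_rot: [0.989, 0.148, 0.001, -0.0]
wrist_force: [-0.8, 1.3, 6.8]
finger_gap: 0.448
finger_force: 60.1
```

>>> send_rows(commands=[0, 0, -3, 0, 0, 0, 0, 0, -7, 0, 0, 0, 0, 0, -12, 0, 0, 0, 0, 0, -18, 0, 0, 0, 0, 0, -20, 0, 0, 0, 0, 0, -20, 0, 0, 0])

```text
t: 26.22
tool_pos: [573.9, 246.3, 216.4]
tool_rot: [0.989, 0.148, 0.002, -0.001]
wrist_force: [-0.8, -0.4, -2.4]
finger_gap: 0.453
finger_force: 60.5
```

Run:
```python
from h import *
s=Shot('wrist'); cams_at(s,near=np.array([573,246]),z0=200)
plan(600,-120,215,-3.2)
```

```text
score 0.92 px [255. 240.] base [572.  245.3] top [580.1 247.8] rad 30.7 hue 21.0 ang dark 43.0 215 ang key [np.float64(17.7)]
score 0.7 px [179. 246.] base [555.2 285.8] top [565.2 265.3] rad 15.1 hue 21.0 ang dark 36.6 302 ang key [np.float64(55.3), np.float64(-27.4)]
to [ 600.  -120.   215.    -3.2] shift [-8.01 35.77 -0.2 ] turn [ -0.1   0.2 -69.8] t 26.375
```

>>> send_rows(commands=[-1, 5, 0, 0, 0, -10, -2, 11, 0, 0, 0, -20, -3, 17, 0, 0, 0, -30, -4, 23, 0, 0, 0, -40, -5, 29, 0, 0, 0, -50, -5.2, 35.7, 0, 0, 0, -60, -5.2, 35.7, 0, 0, 0, -69.8, -5.2, 35.7, 4, 0, 0, -69.8, -5.2, 35.7, 7, 0, 0, -69.8, -5.2, 35.7, 7, 0, 0, -69.8, -5.2, 35.7, 7, 0, 0, -69.8])

```text
t: 27.75
tool_pos: [628.0, -110.8, 144.5]
tool_rot: [0.727, 0.687, -0.0, 0.0]
wrist_force: [-0.1, 1.0, -0.6]
finger_gap: 0.449
finger_force: 60.8
```

```bash
cat >> h.py <<'E'
def seats(s):
    c=s.cloud();hsv=cv2.cvtColor(s.im,cv2.COLOR_BGR2HSV)
    m=((abs(c[...,2]-27)<7)&(hsv[...,2]<75)&(hsv[...,1]<130)).astype(np.uint8)
    n,l,st,ce=cv2.connectedComponentsWithStats(m)
    for i in range(1,n):
        if st[i,4]>300:
            ys,xs=np.nonzero(l==i); P=np.array([s.atz(u,v,26)[:2] for u,v in zip(xs,ys)],np.float32)
            print('dark',st[i,4],ce[i].round(),cv2.minEnclosingCircle(P),P.mean(0))
    print('seat',[(round(r['score'],2),np.round(r['pixel']).tolist(),s.atz(*r['pixel'],26)[:2].round(1).tolist()) for r in tip_of(s.n,'seat1') if r['score']>.2])
E
python3 - <<'E'
from h import *
s=Shot('wrist'); s.save('k.png'); seats(s); plan(629,-178,70,-3.2)
print(telemetry.read_state()['finger_gap'])
E
```

```text
dark 356 [46. 40.] ((469.883056640625, 19.00885009765625), 19.467958450317383) [471.65887   18.569231]
seat [(0.9, [189.0, 260.0], [561.1, -177.8]), (0.65, [115.0, 258.0], [490.5, -171.7])]
to [ 629.  -178.    70.    -3.2] shift [-6.7   0.39  7.57] turn [0.1 0.  0. ] t 27.85
0.44733344972824435
```

View pics/k.png

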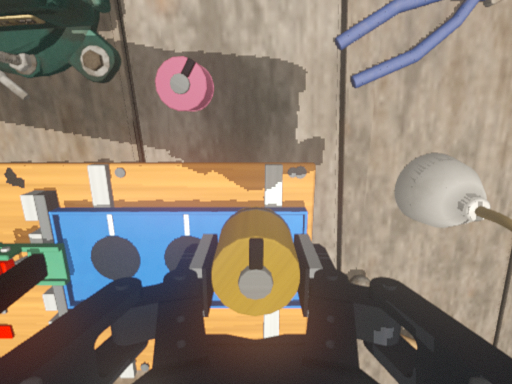

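```bash
cat >> h.py <<'E'
def seatfit(s,preds,r=32):
    hsv=cv2.cvtColor(s.im,cv2.COLOR_BGR2HSV); v,u=np.mgrid[:384,:512]
    o=s.T[:3,3]; rays=np.stack([(u-s.i['cx'])/s.f,(v-s.i['cy'])/s.f,np.ones(u.shape)],-1)@s.T[:3,:3].T
    W=o+rays*((26.5-o[2])/rays[...,2])[...,None]; res=[]
    for p in preds:
        m=((np.hypot(W[...,0]-p[0],W[...,1]-p[1])<r)&(hsv[...,2]<110)&(hsv[...,1]<150)).astype(np.uint8)
        n,l,st,_=cv2.connectedComponentsWithStats(m)
        if n<2: print('none',p); continue
        i=1+st[1:,4].argmax(); P=W[l==i][:,:2].astype(np.float32); c,rd=cv2.minEnclosingCircle(P); res.append(c)
        print('pred',np.round(p),'n',st[i,4],'circ',np.round(c,1),round(rd,1),'mean',P.mean(0).round(1),'bbox/2',((P.min(0)+P.max(0))/2).round(1),np.ptp(P,axis=0).round(1))
E
python3 - <<'E'
from h import *
s=Shot('wrist'); seatfit(s,[(490,-171.5),(560,-175.5)])
h=cv2.cvtColor(s.im,cv2.COLOR_BGR2HSV); print(h[258,115],h[258,180],h[285,115])
E
```

```text
pred [ 490. -172.] n 1794 circ [ 490.6 -176.6] 27.3 mean [ 491.4 -174.4] bbox/2 [ 490.9 -176.4] [45.2 53.7]
pred [ 560. -176.] n 1755 circ [ 562.2 -178.2] 31.6 mean [ 559.9 -180.3] bbox/2 [ 562.2 -180.4] [53.8 53.8]
[113  41 100] [116  42  97] [111  94  73]
```

>>> send_rows(commands=[-4, 0.3, 0, 0, 0, 0, -6.77, 0.45, 0, 0, 0, 0, -6.77, 0.45, 3, 0, 0, 0, -6.77, 0.45, 6, 0, 0, 0, -6.77, 0.45, 8, 0, 0, 0, -6.77, 0.45, 8, 0, 0, 0, -6.77, 0.45, 8, 0, 0, 0])

```text
t: 28.78
tool_pos: [629.4, -178.8, 65.6]
tool_rot: [0.727, 0.687, 0.001, 0.001]
wrist_force: [1.8, 0.4, -1.3]
finger_gap: 0.449
finger_force: 60.8
```

Run:
```python
from h import *
plan(629.6,-178.7,42.5,-3.2); st=telemetry.read_state(); print(st['finger_gap'],st['tool_pos'])
s=Shot('wrist'); seats(s); seatfit(s,[(490,-172),(560,-175.5)]); s.save('l.png')
```

```text
to [ 629.6 -178.7   42.5   -3.2] shift [0.01 0.01 2.31] turn [0.1 0.  0. ] t 28.775
0.4493405007170442 [ 629.41275459 -178.77878597   65.5513871 ]
dark 1220 [259. 202.] ((630.758056640625, -178.88861083984375), 22.59285545349121) [ 632.5146  -166.65233]
seat [(0.87, [148.0, 220.0], [561.3, -174.6]), (0.56, [40.0, 222.0], [492.1, -171.6])]
pred [ 490 -172] n 3777 circ [ 491.1 -171.3] 23.0 mean [ 491.1 -170.7] bbox/2 [ 491.  -171.3] [45.7 45.7]
pred [ 560. -176.] n 3164 circ [ 561.2 -175.1] 22.9 mean [ 563.7 -172.7] bbox/2 [ 561.6 -175. ] [44.9 45.3]
```

View pics/l.png

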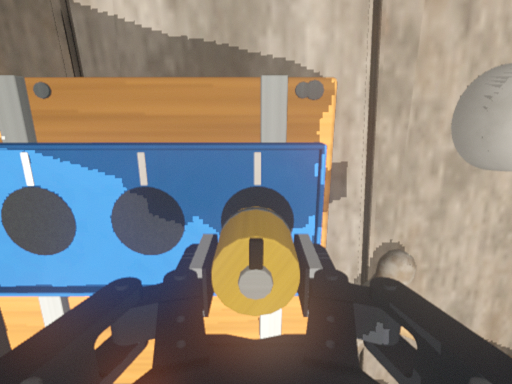

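>>> send_rows(commands=[0.04, 0.14, 1, 0, 0, 0, 0.04, 0.14, 1.8, 0, 0, 0, 0.04, 0.14, 2.3, 0, 0, 0, 0.04, 0.14, 2.3, 0, 0, 0])

```text
t: 29.38
tool_pos: [629.4, -178.4, 42.0]
tool_rot: [0.727, 0.687, -0.0, -0.0]
wrist_force: [-4.1, 0.2, 8.1]
finger_gap: 0.449
finger_force: 61.6
```

Run:
```python
from h import *
plan(631,-178.3,42,-3.2); st=telemetry.read_state(); print(st['finger_gap'],st['tool_pos'],st['wrist_force'])
```

```text
to [ 631.  -178.3   42.    -3.2] shift [ 0.02  0.16 -0.  ] turn [-0.1 -0.  -0. ] t 29.375
0.4493348449481866 [ 629.43469385 -178.38512854   41.96296061] [-4.13545866  0.15394293  8.11929844]
```

>>> send_rows(commands=[0, 0, -0.5, 0, 0, 0, 0, 0.1, -0.5, 0, 0, 0, 0, 0.1, -0.5, 0, 0, 0, 0, 0.1, -0.5, 0, 0, 0])

```text
t: 29.88
tool_pos: [630.7, -178.2, 46.0]
tool_rot: [0.727, 0.687, -0.0, -0.0]
wrist_force: [0.1, -0.8, -2.2]
finger_gap: 0.446
finger_force: 61.0
```

Run:
```python
from h import *
plan(631,-178.3,42.3,-3.2)
```

```text
to [ 631.  -178.3   42.3   -3.2] shift [-0.    0.03  0.37] turn [-0. -0.  0.] t 29.875
```

Good; set down, release, rise, then head for cam B.

>>> send_rows(commands=[0, 0.04, 0.2, 0, 0, 0, 0, 0.04, 0.4, 0, 0, 0, 0, 0.04, 0.4, 0, 0, 0])

```text
t: 30.25
tool_pos: [631.2, -178.3, 42.2]
tool_rot: [0.727, 0.687, -0.0, -0.0]
wrist_force: [0.7, -0.2, -1.4]
finger_gap: 0.444
finger_force: 61.0
```

>>> send_rows(commands=[0, 0, 0, 0, 0, 0, 0, 0, 0, 0, 0, 0, 0, 0, 0, 0, 0, 0, 0, 0, -2, 0, 0, 0, 0, 0, -6, 0, 0, 0, 0, 0, -12, 0, 0, 0, 3, 0, -17, 0, 0, 0, 3, 0, -17, 0, 0, 0, 3, 0, -17, 0, 0, 0], claw=0.3)

```text
t: 31.38
tool_pos: [632.6, -148.6, 213.0]
tool_rot: [0.727, 0.687, 0.0, 0.0]
wrist_force: [0.1, -0.9, -0.2]
finger_gap: 0.65
finger_force: 0.0
```

Run:
```python
from h import *
s=Shot('wrist'); s.save('m.png'); cams_at(s,z0=26,near=np.array([631,-179])); seatfit(s,[(491,-171.3),(561,-175)])
plan(480,200,215,-30)
S=Shot('side'); cams_at(S)
```

```text
score 0.96 px [253. 202.] base [ 628.7 -181.6] top [ 631.3 -179.5] rad 19.7 hue 28.0 ang dark None 0 ang key [np.float64(90.6)]
pred [ 491. -171.] n 1190 circ [ 490.9 -171.7] 22.8 mean [ 490.9 -171.4] bbox/2 [ 490.7 -171.6] [45.  44.3]
pred [ 561 -175] n 1155 circ [ 560.8 -175.6] 22.3 mean [ 560.7 -175.4] bbox/2 [ 560.6 -175.6] [44.  44.2]
to [480 200 215 -30] shift [ 34.   -17.15  -0.36] turn [-0.1  0.  26.7] t 31.525
score 0.63 px [258. 186.] base [576.  -10.1] top [573.5 -17. ] rad 19.9 hue 174.0 ang dark None 0 ang key [np.float64(34.7)]
score 0.53 px [240. 268.] base [447.6 301.1] top [447.6 310.5] rad 20.5 hue 147.0 ang dark None 0 ang key [np.float64(50.7)]
score 0.48 px [214. 281.] base [493.4 385.7] top [496.2 381.9] rad 20.5 hue 147.0 ang dark None 0 ang key [np.float64(-42.0)]
score 0.47 px [252. 250.] base [448.1 225.2] top [447.  232.5] rad 20.7 hue 29.0 ang dark None 0 ang key [np.float64(76.6)]
```

>>> send_rows(commands=[6, -2, 0, 0, 0, 0, 12, -5, 0, 0, 0, 5, 18, -8, 0, 0, 0, 10, 24, -12, 0, 0, 0, 15, 30, -16, 0, 0, 0, 20, 35, -19, 0, 0, 0, 26.7, 36.8, -20.5, 0, 0, 0, 26.7, 36.8, -20.5, 4, 0, 0, 26.7, 36.8, -20.5, 6.5, 0, 0, 26.7, 36.8, -20.5, 6.5, 0, 0, 26.7, 36.8, -20.5, 6.5, 0, 0, 26.7], claw=0.45)

```text
t: 33.05
tool_pos: [449.4, 230.5, 148.0]
tool_rot: [0.866, 0.5, 0.0, -0.0]
wrist_force: [0.3, 0.3, -0.2]
finger_gap: 0.727
finger_force: 0.0
```

Run:
```python
from h import *
s=Shot('wrist'); cams_at(s,near=np.array([448,230])); u=s.proj([448,230,45]).astype(int)
s.save('n.png',(max(u[0]-64,0),max(u[1]-48,0),u[0]+64,u[1]+48),5)
plan(448.3,230,15,-30)
```

```text
score 0.82 px [254. 186.] base [446.7 226.7] top [449.1 229.9] rad 19.9 hue 22.0 ang dark 62.7 66 ang key [np.float64(49.5)]
to [448.3 230.   15.  -30. ] shift [-0.15 -0.09 13.34] turn [ 0.1 -0.1  0.1] t 33.2
```

View pics/n.png

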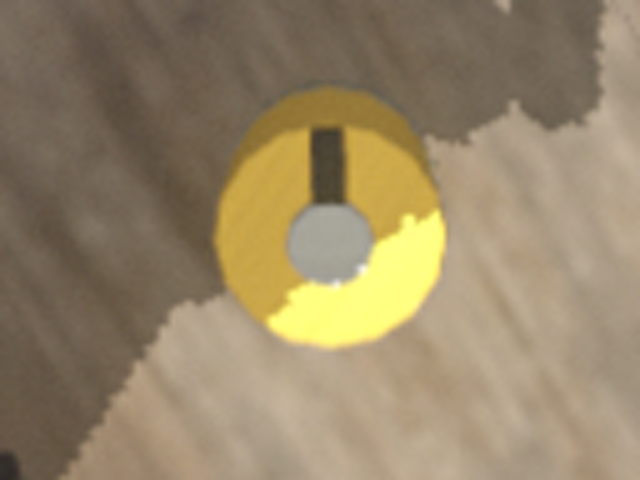

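>>> send_rows(commands=[-0.12, -0.02, 4, 0, 0, 0, -0.12, -0.02, 8, 0, 0, 0, -0.12, -0.02, 11, 0, 0, 0, -0.12, -0.02, 13.3, 0, 0, 0, -0.12, -0.02, 13.3, 0, 0, 0, -0.12, -0.02, 13.3, 0, 0, 0])

```text
t: 33.95
tool_pos: [448.9, 230.0, 15.4]
tool_rot: [0.866, 0.501, 0.001, -0.0]
wrist_force: [-0.3, -0.1, 0.5]
finger_gap: 0.725
finger_force: 0.0
```

>>> send_rows(commands=[0, 0, 0, 0, 0, 0, 0, 0, 0, 0, 0, 0, 0, 0, 0, 0, 0, 0, 0, 0, 0, 0, 0, 0, 0, 0, 0, 0, 0, 0, 0, 0, 0, 0, 0, 0], claw=-1)

```text
t: 34.7
tool_pos: [448.8, 230.0, 15.8]
tool_rot: [0.866, 0.501, 0.001, -0.0]
wrist_force: [-1.6, -0.8, 7.5]
finger_gap: 0.45
finger_force: 59.5
```

>>> send_rows(commands=[0, 0, -3, 0, 0, 0, 0, 0, -7, 0, 0, 0, 0, 0, -12, 0, 0, 0, 0, 0, -18, 0, 0, 0, 0, 0, -20, 0, 0, 0, 0, 0, -20, 0, 0, 0])

```text
t: 35.45
tool_pos: [448.8, 230.0, 216.4]
tool_rot: [0.866, 0.501, 0.002, -0.0]
wrist_force: [-0.4, 0.6, -1.6]
finger_gap: 0.452
finger_force: 60.6
```

Run:
```python
from h import *
plan(491,-171,215,-5.2);plan(560,150,215,-5.2);plan(560,-50,215,-5.2)
```

```text
to [ 491.  -171.   215.    -5.2] shift [-32.66  23.65   0.05] turn [  0.2  -0.2 -24.7] t 35.45
to [560.  150.  215.   -5.2] shift [-1.39 13.63  0.16] turn [  0.2  -0.2 -24.7] t 35.45
to [560.  -50.  215.   -5.2] shift [-18.73  23.6    0.1 ] turn [  0.2  -0.2 -24.7] t 35.45
```

>>> send_rows(commands=[-0.7, 5, 0, 0, 0, -4, -1, 10, 0, 0, 0, -8, -1.4, 13.6, 0, 0, 0, -12, -5.5, 16, 0, 0, 0, -16, -10, 18.6, 0, 0, 0, -20, -15, 21.5, 0, 0, 0, -18.7, 23.6, 0, 0, 0, -24.7, -24, 23.6, 0, 0, 0, -24.7, -29, 23.6, 2, 0, 0, -24.7, -32.66, 23.65, 5, 0, 0, -24.7, -32.66, 23.65, 8, 0, 0, -24.7, -32.66, 23.65, 12, 0, 0, -24.7])

```text
invalid input at $.commands: expected a multiple of 6 numbers
```

>>> send_rows(commands=[0, 0, 2, 0, 0, 0, 0, 0, 2, 0, 0, 0, 0, 0, 2, 0, 0, 0])

```text
t: 35.83
tool_pos: [447.6, 229.3, 193.7]
tool_rot: [0.866, 0.501, -0.001, 0.0]
wrist_force: [0.5, -0.2, -2.0]
finger_gap: 0.448
finger_force: 60.6
```

Run:
```python
from h import *
plan(491,-171.4,46,-5.2); st=telemetry.read_state(); print(st['finger_gap'],st['tool_pos'])
s=Shot('wrist'); seatfit(s,[(561,-175.3),(491,-171.5)]); cams_at(s,z0=26,near=np.array([631,-179])); s.save('o.png')
```

```text
to [ 491.  -171.4   46.    -5.2] shift [-32.55  23.74  14.8 ] turn [ -0.1   0.1 -24.7] t 35.825
0.44834270509409807 [447.61300941 229.28030069 193.74481215]
pred [ 561. -175.] n 205 circ [ 571.4 -157.7] 24.0 mean [ 573.4 -153.9] bbox/2 [ 571.4 -156.6] [41.6 26. ]
none (491, -171.5)
```

View pics/o.png

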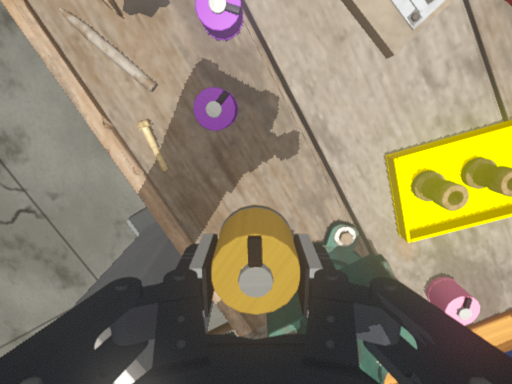

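>>> send_rows(commands=[-0.7, 5, -2, 0, 0, -4, -1, 10, -2, 0, 0, -8, -1.4, 13.6, -2, 0, 0, -12, -5.5, 16, -2, 0, 0, -16, -10, 18.6, -2, 0, 0, -20, -15, 21.5, -2, 0, 0, -24.7, -18.7, 23.6, -2, 0, 0, -24.7, -24, 23.6, -2, 0, 0, -24.7, -29, 23.7, 0, 0, 0, -24.7, -32.6, 23.7, 3, 0, 0, -24.7, -32.6, 23.7, 6, 0, 0, -24.7, -32.6, 23.7, 10, 0, 0, -24.7])

```text
t: 37.48
tool_pos: [491.9, -172.1, 94.5]
tool_rot: [0.739, 0.674, 0.001, 0.001]
wrist_force: [-0.2, -0.3, -1.9]
finger_gap: 0.448
finger_force: 60.9
```

>>> send_rows(commands=[0, 0, 2, 0, 0, 0, 0, 0, 2, 0, 0, 0, 0, 0, 2, 0, 0, 0])

```text
t: 37.85
tool_pos: [491.9, -171.5, 75.3]
tool_rot: [0.738, 0.674, 0.0, 0.001]
wrist_force: [-0.2, -0.1, -1.4]
finger_gap: 0.446
finger_force: 60.9
```

Run:
```python
from h import *
plan(491,-171.4,46,-5.2); st=telemetry.read_state(); print(st['finger_gap'],st['tool_pos'])
s=Shot('wrist'); seatfit(s,[(561,-175.3)]); cams_at(s,z0=26,near=np.array([631,-179])); 
# key angle of the held cam
cams_at(s,z0=st['tool_pos'][2]-15.8,near=np.array([491,-171]))
```

```text
to [ 491.  -171.4   46.    -5.2] shift [-0.   -0.09  2.93] turn [ 0.1  0.  -0. ] t 37.85
0.44556144158695166 [ 491.86623843 -171.45979116   75.30365826]
pred [ 561. -175.] n 1862 circ [ 558.8 -175.6] 22.4 mean [ 552.  -176.2] bbox/2 [ 553.7 -175.6] [31.6 44.6]
score 0.55 px [463. 210.] base [ 631.2 -180. ] top [ 629.1 -179.8] rad 20.2 hue 27.0 ang dark None 0 ang key []
score 0.89 px [252. 232.] base [ 490.5 -169.4] top [ 491.2 -165.1] rad 31.4 hue 21.0 ang dark 129.6 328 ang key [np.float64(73.5)]
```

Run:
```python
from h import *
st=telemetry.read_state(); s=Shot('wrist'); hsv=cv2.cvtColor(s.im,cv2.COLOR_BGR2HSV)
zt=st['tool_pos'][2]-15.8+47
def blob(m,x0,y0,x1,y1):
    k=np.zeros(m.shape,bool);k[y0:y1,x0:x1]=1; n,l,stt,ce=cv2.connectedComponentsWithStats((m&k).astype(np.uint8)); i=1+stt[1:,4].argmax(); return stt[i],ce[i],np.argwhere(l==i)
kst,kc,kp=blob(hsv[...,2]<80,235,225,280,275)
hst,hc,hp=blob((hsv[...,1]<60)&(hsv[...,2]>90),230,255,285,310)
print(kst,kc,hst,hc)
a=s.atz(*hc,zt)[:2]; b=s.atz(*kc,zt)[:2]; print(a,b,np.degrees(np.arctan2(*(b-a)[::-1])))
vx,vy,_,_=cv2.fitLine(np.array([s.atz(u,v,zt)[:2] for v,u in kp],np.float32),cv2.DIST_L2,0,.01,.01).ravel(); print(np.degrees(np.arctan2(vy,vx)))
```

```text
[248 236  14  30 366] [254.23224044 250.06284153] [238 264  35  33 870] [255.21149425 280.13333333]
[ 491.62135608 -170.6488516 ] [ 492.47851464 -156.93013853] 86.42475146474958
86.2624
```

>>> send_rows(commands=[0.02, -0.09, 1.2, 0, 0, 0, 0.02, -0.09, 2.5, 0, 0, 0, 0.02, -0.09, 2.9, 0, 0, 0, 0.02, -0.09, 2.9, 0, 0, 0])

```text
t: 38.65
tool_pos: [489.6, -170.9, 44.6]
tool_rot: [0.738, 0.674, -0.0, -0.001]
wrist_force: [-0.4, 0.6, -1.1]
finger_gap: 0.449
finger_force: 60.9
```

Run:
```python
from h import *
plan(491,-171.2,42.1,-5.2); st=telemetry.read_state(); print(st['finger_gap'],st['wrist_force'])
```

```text
to [ 491.  -171.2   42.1   -5.2] shift [-0.02  0.14  0.25] turn [-0.1 -0.  -0. ] t 38.65
0.44880706626676437 [-0.35213509  0.57881626 -1.0975871 ]
```

>>> send_rows(commands=[-0.02, 0.12, 0, 0, 0, 0, -0.02, 0.12, 0, 0, 0, 0, -0.02, 0.12, 0.25, 0, 0, 0, -0.02, 0.12, 0.25, 0, 0, 0])

```text
t: 39.15
tool_pos: [491.1, -171.2, 42.7]
tool_rot: [0.738, 0.674, -0.0, -0.0]
wrist_force: [-0.2, 0.2, -1.1]
finger_gap: 0.449
finger_force: 60.9
```

>>> send_rows(commands=[0, 0, 0, 0, 0, 0, 0, 0, 0, 0, 0, 0, 0, 0, 0, 0, 0, 0, 0, 0, -2, 0, 0, 0, 0, 0, -6, 0, 0, 0, 0, 0, -11, 0, 0, 0, 2, 5, -13, 0, 0, 0, 2, 6, -13, 0, 0, 0, 2, 6, -13, 0, 0, 0], claw=0.3)

```text
t: 40.28
tool_pos: [551.8, -156.7, 171.8]
tool_rot: [0.738, 0.674, -0.001, -0.001]
wrist_force: [-0.7, -0.5, -0.6]
finger_gap: 0.649
finger_force: 0.0
```

```bash
cat >> h.py <<'E'
def seated(s,preds,z0=26):
    "top circle centre by depth, key angle by hub/key blobs"
    c=s.cloud();hsv=cv2.cvtColor(s.im,cv2.COLOR_BGR2HSV); v,u=np.mgrid[:384,:512]; o=s.T[:3,3]
    rays=np.stack([(u-s.i['cx'])/s.f,(v-s.i['cy'])/s.f,np.ones(u.shape)],-1)@s.T[:3,:3].T
    W=o+rays*((z0+47-o[2])/rays[...,2])[...,None]
    for p in preds:
        m=(abs(c[...,2]-z0-44)<7)&(np.hypot(c[...,0]-p[0],c[...,1]-p[1])<26)
        ctr,rd=cv2.minEnclosingCircle(c[m][:,:2].astype(np.float32)); r=np.hypot(W[...,0]-ctr[0],W[...,1]-ctr[1])
        lo=hsv[...,1]<70; hub=W[(r<11)&lo&(hsv[...,2]>90)][:,:2]; key=W[(r>8)&(r<19)&(hsv[...,2]<95)&m][:,:2]
        h=hub.mean(0); k=key.mean(0) if len(key) else h
        ks=[s.atz(*q['pixel'],z0+45)[:2] for q in tip_of(s.n,'key_1')]
        ks=[np.degrees(np.arctan2(*(q-h)[::-1])).round(1) for q in ks if np.hypot(*(q-h))<30]
        print('pred',p,'top',np.round(ctr,1),round(rd,1),'z',np.median(c[m][:,2]).round(1),'hub',h.round(1),len(hub),'key',len(key),np.degrees(np.arctan2(*(k-h)[::-1])).round(1),'net',ks)
E
python3 - <<'E'
from h import *
s=Shot('wrist'); s.save('p.png'); print(telemetry.read_state()['tool_pos'])
seatfit(s,[(561,-175.3)]); seated(s,[(491,-171.5),(631,-179)])
E
```

```text
[ 550.86078029 -157.07938208  171.45469124]
pred [ 561. -175.] n 1556 circ [ 560.7 -175.2] 22.8 mean [ 560.7 -175. ] bbox/2 [ 560.5 -175.1] [44.4 45.1]
pred (491, -171.5) top [ 491.6 -171.1] 19.8 z 67.9 hub [ 491.6 -170.3] 253 key 0 0.0 net [np.float64(80.7)]
pred (631, -179) top [ 631.1 -179.9] 20.2 z 67.9 hub [ 630.6 -178.7] 266 key 2 95.0 net [np.float64(89.2)]
```

Run:
```python
from h import *
s=Shot('wrist'); hsv=cv2.cvtColor(s.im,cv2.COLOR_BGR2HSV); v,u=np.mgrid[:384,:512]; o=s.T[:3,3]
rays=np.stack([(u-s.i['cx'])/s.f,(v-s.i['cy'])/s.f,np.ones(u.shape)],-1)@s.T[:3,:3].T
W=o+rays*((73-o[2])/rays[...,2])[...,None]
for p in [(491.6,-170.5),(630.8,-179)]:
    r=np.hypot(W[...,0]-p[0],W[...,1]-p[1])
    a=(r>9)&(r<18); V=hsv[...,2][a]; print('V pct',np.percentile(V,[0,3,10,15,20,50]))
    k=a&(hsv[...,2]<np.median(V)*.6); d=W[k][:,:2]; h=W[(r<11)&(hsv[...,1]<70)&(hsv[...,2]>90)][:,:2].mean(0)
    vx,vy,_,_=cv2.fitLine(d.astype(np.float32),cv2.DIST_L2,0,.01,.01).ravel()
    print(len(d),h,d.mean(0),np.degrees(np.arctan2(*(d.mean(0)-h)[::-1])),np.degrees(np.arctan2(vy,vx)))
```

```text
V pct [ 98.  118.  226.8 255.  255.  255. ]
75 [ 491.63951244 -170.07084137] [ 492.69351512 -157.07728483] 85.36247294698686 87.96801
V pct [ 91.  115.  203.8 252.  255.  255. ]
78 [ 630.64016429 -178.43948212] [ 631.20368543 -165.47075561] 87.51193109160917 84.617676
```

Run:
```python
from h import *
plan(413.5,-167,171,-3.1); plan(413.5,-167,69.2,-3.1)
```

```text
to [ 413.5 -167.   171.    -3.1] shift [ -2.23 -13.59   0.12] turn [-0.2  0.  -2.2] t 40.475
to [ 413.5 -167.    69.2   -3.1] shift [ -2.23 -13.56  10.3 ] turn [-0.2  0.  -2.2] t 40.475
```

>>> send_rows(commands=[-2.2, -6, 0, 0, 0, -2.2, -2.2, -12, 0, 0, 0, -2.2, -2.2, -13.6, 0, 0, 0, -2.2, -2.2, -13.6, 3, 0, 0, -2.2, -2.2, -13.6, 3, 0, 0, -2.2], claw=0.45)

```text
t: 41.1
tool_pos: [413.9, -166.0, 141.6]
tool_rot: [0.725, 0.688, -0.001, -0.001]
wrist_force: [-0.7, 0.3, -0.4]
finger_gap: 0.727
finger_force: 0.0
```

Run:
```python
from h import *
plan(413.5,-167,69.2,-3.1)
s=pointer_check(); c=s.cloud();hsv=cv2.cvtColor(s.im,cv2.COLOR_BGR2HSV)
m=(c[...,2]>85)&(c[...,2]<105)&(abs(c[...,0]-410)<40)&(abs(c[...,1]+167)<30)
r=m&(hsv[...,1]>150)&(hsv[...,2]>60); k=m&~r
for q in(r,k):
    p=c[q]; print(q.sum(), np.percentile(p,[2,98],axis=0).round(1) if q.any() else '')
```

```text
to [ 413.5 -167.    69.2   -3.1] shift [-0.1  -0.01  7.24] turn [-0.2 -0.   0.1] t 41.1
blue [(360, [185.7, 186.5], [349.5, -162.7])]
red [(137, [196.6, 278.5], [349.4, -258.6])]
pointer [array([ 366.34066678, -164.58044962])] y [np.float64(-145.1904201188844)] tags y [np.float64(-144.19337)] [np.float64(-239.96434000000005)]
628 [[ 391.8 -176.6   85.8]
 [ 403.2 -154.5   97.3]]
686 [[ 420.8 -178.3   86.8]
 [ 432.9 -156.    98.9]]
```

>>> send_rows(commands=[-0.1, 0, 2.5, 0, 0, 0, -0.1, 0, 5, 0, 0, 0, -0.1, 0, 7.2, 0, 0, 0, -0.1, 0, 7.2, 0, 0, 0, -0.1, 0.4, 7.2, 0, 0, 0, -0.1, 0.4, 7.2, 0, 0, 0])

```text
t: 41.95
tool_pos: [420.8, -167.8, 71.9]
tool_rot: [0.725, 0.688, 0.001, 0.001]
wrist_force: [0.9, -0.0, -0.2]
finger_gap: 0.728
finger_force: 0.0
```

>>> send_rows(commands=[0, 0, 0, 0, 0, 0, 0, 0, 0, 0, 0, 0, 0, 0, 0, 0, 0, 0, 0, 0, 0, 0, 0, 0, 0, 0, 0, 0, 0, 0, 0, 0, 0, 0, 0, 0, 0, 0, 0, 0, 0, 0], claw=-1)

```text
t: 42.82
tool_pos: [418.2, -167.5, 71.3]
tool_rot: [0.726, 0.688, -0.0, -0.001]
wrist_force: [-3.0, 0.3, 6.2]
finger_gap: 0.328
finger_force: 61.8
```

>>> send_rows(commands=[-0.3, 0, 0, 0, 0, 0, -0.8, 0, 0, 0, 0, 0, -1.4, 0, 0, 0, 0, 0, -2, 0, 0, 0, 0, 0, -2.6, 0, 0, 0, 0, 0, -3.2, 0, 0, 0, 0, 0, -3.8, 0, 0, 0, 0, 0, -4.4, 0, 0, 0, 0, 0, -4.9, 0, 0, 0, 0, 0, -5.2, 0, 0, 0, 0, 0, -5.2, 0, 0, 0, 0, 0])

```text
t: 44.2
tool_pos: [415.4, -219.5, 71.3]
tool_rot: [0.726, 0.688, -0.0, -0.001]
wrist_force: [-3.2, 0.6, 7.4]
finger_gap: 0.332
finger_force: 61.8
```

>>> send_rows(commands=[-0.3, 0, 0, 0, 0, 0, -0.8, 0, 0, 0, 0, 0, -1.4, 0, 0, 0, 0, 0, -2, 0, 0, 0, 0, 0, -2.6, 0, 0, 0, 0, 0, -3.2, 0, 0, 0, 0, 0, -3.8, 0, 0, 0, 0, 0, -4.2, 0, 0, 0, 0, 0, -4.4, 0, 0, 0, 0, 0, -4.4, 0, 0, 0, 0, 0, -4.4, 0, 0, 0, 0, 0])

```text
t: 45.58
tool_pos: [413.0, -263.4, 71.3]
tool_rot: [0.726, 0.688, -0.0, -0.001]
wrist_force: [-3.8, 1.2, 7.2]
finger_gap: 0.329
finger_force: 61.7
```

Run:
```python
from h import *
st=telemetry.read_state(); print(st['tool_pos'],st['finger_gap'])
s=pointer_check(); seatfit(s,[(556,-271)])
b,_=blobs(s,(0,150,80),(6,255,255),14,30); print(b)
```

```text
[ 413.01177825 -263.39078069   71.33417996] 0.32874918148349397
blue [(559, [143.5, 67.5], [349.6, -166.5])]
red [(660, [156.7, 209.3], [344.5, -258.1])]
pointer [array([ 360.32519909, -261.01739494])] y [np.float64(-241.80696267702504)] tags y [np.float64(-147.98282000000003)] [np.float64(-239.72131000000005)]
pred [ 556 -271] n 2582 circ [ 555.4 -271.8] 22.8 mean [ 559.1 -274.6] bbox/2 [ 556.4 -272.6] [43.2 43.2]
[(660, [156.7, 209.3], [344.5, -258.1]), (1725, [234.3, 256.4], [395.9, -297.1])]
```

>>> send_rows(commands=[0.15, 0, 0, 0, 0, 0, 0.15, 0, 0, 0, 0, 0, 0.15, 0, 0, 0, 0, 0, 0.15, 0, 0, 0, 0, 0])

```text
t: 46.18
tool_pos: [413.1, -262.4, 71.3]
tool_rot: [0.726, 0.688, -0.001, -0.001]
wrist_force: [-3.5, -0.4, 6.3]
finger_gap: 0.335
finger_force: 61.7
```

>>> send_rows(commands=[0, 0, 0, 0, 0, 0, 0, 0, 0, 0, 0, 0, 0, 0, 0, 0, 0, 0, 0, -0.3, 0, 0, 0, 0, 0, -0.3, 0, 0, 0, 0, 0, -0.3, -2, 0, 0, 0, 0, -0.3, -6, 0, 0, 0, 0, -0.3, -11, 0, 0, 0, 4, 5, -13, 0, 0, 0, 4, 9, -13, 0, 0, 0, 4, 9, -13, 0, 0, 0, 4, 9, -13, 0, 0, 0], claw=0.42)

```text
t: 47.68
tool_pos: [505.3, -226.9, 200.3]
tool_rot: [0.726, 0.688, -0.001, -0.001]
wrist_force: [-0.9, -0.7, -0.6]
finger_gap: 0.71
finger_force: 0.0
```

Run:
```python
from h import *
st=telemetry.read_state(); print(st['tool_pos'],st['t'])
s=pointer_check(); seatfit(s,[(556,-271)]); seated(s,[(486,-267.5),(626,-275)])
c=s.cloud();hsv=cv2.cvtColor(s.im,cv2.COLOR_BGR2HSV)
m=(c[...,2]>85)&(c[...,2]<105)&(abs(c[...,0]-405)<40)&(abs(c[...,1]+263)<30)
r=m&(hsv[...,1]>150)&(hsv[...,2]>60); k=m&~r
for q in(r,k):
    p=c[q]; print(q.sum(),p.mean(0) if q.any() else '', np.percentile(p,[2,98],axis=0).round(1) if q.any() else '')
v,u=np.mgrid[:384,:512]; o=s.T[:3,3]
rays=np.stack([(u-s.i['cx'])/s.f,(v-s.i['cy'])/s.f,np.ones(u.shape)],-1)@s.T[:3,:3].T
W=o+rays*((73-o[2])/rays[...,2])[...,None]
for p in [(486.5,-267),(625.8,-274.5)]:
    r=np.hypot(W[...,0]-p[0],W[...,1]-p[1]); h=W[(r<13)&(hsv[...,1]<70)&(hsv[...,2]>90)][:,:2].mean(0); r=np.hypot(W[...,0]-h[0],W[...,1]-h[1])
    a=(r>9)&(r<18); k=a&(hsv[...,2]<np.median(hsv[...,2][a])*.6); d=W[k][:,:2]
    print(len(d),h,np.degrees(np.arctan2(*(d.mean(0)-h)[::-1])))
```

```text
[ 505.33814926 -226.94681472  200.27749245] 47.675
blue [(283, [105.4, 121.5], [350.0, -162.9]), (1464, [205.4, 208.4], [446.0, -265.0])]
red [(236, [116.3, 207.0], [344.4, -257.9]), (909, [141.8, 228.1], [369.5, -285.2])]
pointer [array([ 359.93096831, -259.64679714])] y [np.float64(-240.45890198257868)] tags y [np.float64(-144.36694), np.float64(-241.3032)] [np.float64(-239.52681999999996), np.float64(-265.47587)]
pred [ 556 -271] n 1238 circ [ 555.6 -270.5] 22.8 mean [ 555.5 -270.2] bbox/2 [ 555.6 -270.1] [44.3 44.7]
pred (486, -267.5) top [ 486.1 -266.1] 19.9 z 67.9 hub [ 486.  -265.3] 201 key 0 0.0 net [np.float64(71.1)]
pred (626, -275) top [ 625.8 -274.8] 20.2 z 68.0 hub [ 625.2 -273.7] 200 key 28 92.3 net [np.float64(88.2)]
447 [ 394.08108641 -259.63503667   93.08327909] [[ 386.8 -271.9   85.5]
 [ 398.7 -249.2   97.5]]
415 [ 423.71369873 -260.46456395   95.3947526 ] [[ 417.  -272.2   86.3]
 [ 428.5 -250.8   98.8]]
52 [ 485.96602305 -265.08674144] 85.2046887720052
65 [ 625.28676844 -273.16465698] 86.84620820155412
```

Run:
```python
from h import *
print(workorder.job_done())
```

```text
the job is handed in; nothing more can be done
None
```

The job is handed in: at the last check before that, the tray was locked at the red tag, both brass cams (only two were there) were on seats 1 and 3 within about 1 mm and 2° of the white lines, and both old spacers were in the yellow bin.

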